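# Set out the check weights for a balance check

## Robot

A 7-joint arm with a two-finger parallel gripper is mounted at the origin on the work surface. World frame = base frame: x ahead of the robot, y to its left, z up, the work surface at z = 0. Lengths are in mm, angles in rad, forces in N, time in s.
With the tool pointing down it reaches from about 400 to 875 mm from the base axis. Payload 4.4 kg.
Tool frame: the origin (TCP) lies midway between the tips of the shut fingers; the grasp point (between the pads) lies 19 mm behind it; x points along the fingers, z is the direction in which the jaws open and shut, and the axes are right-handed (so a half turn about x gives the same grasp; the last joint's range is limited). The gripper opens to 85 mm and grips with 20 to 120 N. Pads are 22 mm wide; open, the fingers measure 114 mm over their backs; the gripper's body (76 mm by 85 mm) begins 54 mm behind the grasp point. The pads swing forward as they close: fully open they stand 13 mm farther back than shut.
Start: joints at [-1.366, 0.628, 0.038, 1.517, -0.027, 0.996, -0.02], TCP at [173.851, 626.334, 199.713] pointing down, gripper open.
Joint ranges: [-3.06, 3.06], [-0.37, 2.12], [-1.25, 1.32], [0.18, 2.47], [-1.1, 4.24], [0.23, 1.98], [-2.94, 2.94]. Speed limits (rad/s): [2.57, 2.57, 3.14, 3.14, 3.14, 3.14, 3.14].

## Interface

Orientations are given as [roll, pitch, yaw] about the fixed x, y, z axes, in that order (R = Rz(yaw) Ry(pitch) Rx(roll)).
In Python, from cell import ctrl gives the robot as it stands. The module is installed in compiled form; this text tells all that it offers.
- The arm moves only by the tool servo_tool, never from a script. Its argument "rows" is a list of rows, each an object of numbers: "dx", "dy", "dz": the shift along the tool's x, y, z in units of 750 mm (1.0 is 750 mm); "wx", "wy", "wz": the turn, a rotation vector about the tool's x, y, z in units of 6 degrees (1.0 is 6 degrees); "fingers": the closure, from 0 (fully open) to 1 (shut). In form: [{"dx": .., "dy": .., "dz": .., "wx": .., "wy": .., "wz": .., "fingers": ..}, ...]. A call has 1 to 5 rows; each row shifts and turns the commanded pose from where the row before left it, along the tool's axes as they then stand; what a row does not reach is not made up. A row lasts 1/8 s, in which the tool goes at most 62.5 mm and 10.7 degrees, less where a joint would pass 70% of its speed; a pose out of reach is approached as far as the arm can. A call with a number of a shift or a turn outside -1 to 1 is refused whole. A call with a gripper value outside its range is refused whole. The fingers move at their own pace and stop on an object; the grip force is fixed at half the most. Time passes only in rows, so rows that do not move let the fingers close. It gives the time, the measured TCP pose, the force and the opening at its end, in the units of the state.
- ctrl.read_state(): the state, without advancing time (a new reading comes with each control period).
- ctrl.get_image(name): name is "side" or "top"; returns the picture (420x560x3 uint8, red, green, blue); there is no depth.
- ctrl.camera_info(name): a dict with "fovy" (degrees; the focal length in pixels is half the picture's height over the tangent of half this angle, whatever the lens; pixels are square), "cx", "cy" (the principal point, pixels), "k1" (the pictures are not rectified: a ray, as slopes to the right and down, at radius r is drawn at 1 + k1 r^2 times it, then the intrinsics apply), "R" (3x3) and "t" (3): a world point X has camera coordinates R X + t. Camera axes: x right, y down, z forward; pixel columns grow to the right and rows downward; lengths in mm; the calibration is good to about 2 mm. A picture is of the moment at which its call begins. camera_info takes no time and is no camera call.
- ctrl.finish_job(): hands the job in, once; it reports no verdict.
Trained networks look in the newest picture that a camera, given by its name, has taken for a name from the list of things; names that differ only in an ending like _2 or _b are one class to them, and where a whole thing is asked for, a point or a joint stands for the part that bears it (a point fixed in the world has none). Each returns a list of dicts, best first, with "conf" (0 to 1); they miss things now and then, are a little off and sometimes report something else, mostly with a low value. They report only what shows in the picture. A call takes as long as a camera call.
- ctrl.search_frame(label, camera): "extent" ([centre column, centre row, width, height] in pixels, round what is visible of it).
- ctrl.silhouettes(label, camera): "region" (420x560 bool, what is visible of it) and "extent" ([centre column, centre row, width, height] in pixels, round what is visible of it).
- ctrl.mark_of(label, camera): "point" ([column, row] in pixels: a listed point, or the origin of a listed thing).
The state is a dict: "clock": time; "qpos": joint angles; "qd": joint speeds; "tau": joint torques, N m; "eef_pos": TCP position; "tool_rot": TCP orientation; "force": force on the tool from outside, world axes, zero at the start; "torque": the same for the moment, N m; "width": finger opening in mm.
Only numpy, scipy, OpenCV 4.12 (cv2) and the standard library are available. Lean on these libraries where they do the work, as an engineer would, in place of code of your own. Each camera call takes 0.05 s, during which the arm holds its last target.

## Task

Set the four steel check weights out on the aluminium tempering plate, ready for checking the balance: one upright in the middle of each ring, in order of size along the row, the smallest in the ring nearest the balance and the largest in the farthest. Set each one down on the plate before letting go of it, do not let the weights knock together or fall over, and leave the amber bottle where it stands.

Things in the scene. Friction and masses are not known exactly. Their poses are not given: they have to be found in the camera images.
- w50_mid (a point): 50 g stainless-steel check weight: a squat upright cylinder 22 mm across and 15 mm high with a narrower knob on top (knob 14 mm across), 25 mm high overall, 50 g, loose, standing on the bench at the start. This point is on its axis, half-way up (12.5 mm above its underside); z is its axis.
- w100_mid (a point): 100 g stainless-steel check weight: a squat upright cylinder 28 mm across and 18 mm high with a narrower knob on top (knob 17 mm across), 30 mm high overall, 100 g, loose, standing on the bench at the start. This point is on its axis, half-way up (15 mm above its underside); z is its axis.
- w200_mid (a point): 200 g stainless-steel check weight: a squat upright cylinder 36 mm across and 22 mm high with a narrower knob on top (knob 22 mm across), 35 mm high overall, 200 g, loose, standing on the bench at the start. This point is on its axis, half-way up (17.5 mm above its underside); z is its axis.
- w500_mid (a point): 500 g stainless-steel check weight: a squat upright cylinder 50 mm across and 29 mm high with a narrower knob on top (knob 31 mm across), 46 mm high overall, 500 g, loose, standing on the bench at the start. This point is on its axis, half-way up (23 mm above its underside); z is its axis.
- ring1: Ring 1 of four engraved in a row on the tempering plate (an aluminium plate 110 x 320 mm that is fixed for the run; its flat top is 12 mm above the bench). The ring is a dark line 70 mm across, all four alike, 78 mm from the next, no recess. Origin: ring centre on the plate's top; y runs along the row from ring 1 to ring 4, z up. An end ring.
- ring2: Ring 2 of four engraved in a row on the tempering plate (an aluminium plate 110 x 320 mm that is fixed for the run; its flat top is 12 mm above the bench). The ring is a dark line 70 mm across, all four alike, 78 mm from the next, no recess. Origin: ring centre on the plate's top; y runs along the row from ring 1 to ring 4, z up. An inner ring.
- ring3: Ring 3 of four engraved in a row on the tempering plate (an aluminium plate 110 x 320 mm that is fixed for the run; its flat top is 12 mm above the bench). The ring is a dark line 70 mm across, all four alike, 78 mm from the next, no recess. Origin: ring centre on the plate's top; y runs along the row from ring 1 to ring 4, z up. An inner ring.
- ring4: Ring 4 of four engraved in a row on the tempering plate (an aluminium plate 110 x 320 mm that is fixed for the run; its flat top is 12 mm above the bench). The ring is a dark line 70 mm across, all four alike, 78 mm from the next, no recess. Origin: ring centre on the plate's top; y runs along the row from ring 1 to ring 4, z up. An end ring.
- balance: Precision balance, white, 290 x 200 x 82 mm, with a square steel pan and a green display in a black frame at its front; fixed. It stands on the bench beyond one end of the plate: at the left (+y) in some runs, at the right (-y) in others, with a green-lidded gel tank of about that size (fixed, 260 x 170 x 100 mm) at the other side. Origin: centre of its underside; its front looks to its -x.
- bottle_mid (a point): Small closed amber glass bottle with a yellow band and black cap, 42 mm across, 74 mm high, about 90 g, loose, standing among the weights. Not part of the job, nor are the flat petri dish and the 75 mm high box of wipes that stand beyond the plate. This point is on its axis, half-way up (37 mm above the bench).

How it is judged (in metres and radians):
At the end, for the whole second after the job is handed in: The four weights are released, at rest and upright (0.1 rad) on the plate, each within 12 mm of the middle of its ring: 50, 100, 200, 500 g along the row from the ring nearest the balance (ring 4 if it is at +y, ring 1 if at -y); the amber bottle stands within 20 mm of its first place (angle between each of w50_mid, w100_mid, w200_mid, w500_mid, bottle_mid's own z axis and vertical below 0.1 rad and linear speed of each of w50, w100, w200, w500 below 0.02 m/s and angular speed of each of w50, w100, w200, w500 below 0.2 rad/s and distance of bottle_mid from where it was at the start of the episode below 0.02 m and ((world y of balance above 0 m and horizontal distance between w500_mid and ring1 below 0.012 m and z of w500_mid in the frame of ring1 between 0.019 and 0.027 m and horizontal distance between w200_mid and ring2 below 0.012 m and z of w200_mid in the frame of ring2 between 0.0135 and 0.0215 m and horizontal distance between w100_mid and ring3 below 0.012 m and z of w100_mid in the frame of ring3 between 0.011 and 0.019 m and horizontal distance between w50_mid and ring4 below 0.012 m and z of w50_mid in the frame of ring4 between 0.0085 and 0.0165 m) or (world y of balance below 0 m and horizontal distance between w50_mid and ring1 below 0.012 m and z of w50_mid in the frame of ring1 between 0.0085 and 0.0165 m and horizontal distance between w100_mid and ring2 below 0.012 m and z of w100_mid in the frame of ring2 between 0.011 and 0.019 m and horizontal distance between w200_mid and ring3 below 0.012 m and z of w200_mid in the frame of ring3 between 0.0135 and 0.0215 m and horizontal distance between w500_mid and ring4 below 0.012 m and z of w500_mid in the frame of ring4 between 0.019 and 0.027 m))); the robot touches nothing.
It fails at once if the amber bottle is pushed or tipped (distance of bottle_mid from where it was at the start of the episode above 0.03 m or angle between bottle_mid's own z axis and vertical above 0.3 rad).
It fails at once if a weight is tipped over (angle between any of w50_mid, w100_mid, w200_mid, w500_mid's own z axis and vertical above 0.7 rad).
It fails at once if two weights knock against one another (contact force between w50 and w100 above 0.5 N or contact force between any of w50, w100 and w200 above 0.5 N or contact force between any of w50, w100, w200 and w500 above 0.5 N).
It fails at once if a weight is let go more than 15 mm above the plate, so that it drops ((contact force between the fingers and w50 below 0.01 N and height (world z) of w50_mid above 0.0395 m) or (contact force between the fingers and w100 below 0.01 N and height (world z) of w100_mid above 0.042 m) or (contact force between the fingers and w200 below 0.01 N and height (world z) of w200_mid above 0.0445 m) or (contact force between the fingers and w500 below 0.01 N and height (world z) of w500_mid above 0.05 m)).
It also fails if it takes over 120 s, if anything falls off the work surface, if the arm or the gripper's body presses on something with over 40 N, if the wrist force passes 120 N, or if a joint passes its speed limit or range.

## Working session

There is one attempt and no reset: what is moved stays moved. The work goes in short steps, Python scripts to look and compute and a tool call to move; the robot and the scene stay as the last step left them, time stands still between calls to the robot, and variables do not carry over. Pictures are saved under pics/ and viewed, and the job is handed in when it is done.

Besides the shell and the picture viewer there is one more tool, called after "Call:" in YAML: its name, and indented under it one key for each argument. servo_tool: Moves the arm, as the interface text tells. Its arguments: {"type":"object","properties":{"rows":{"type":"array"}},"required":["rows"]}

```bash
mkdir -p pics; ls; python3 - <<'E'
from cell import ctrl
import cv2
s=ctrl.read_state(); print(s)
for n in ("side","top"):
    im=ctrl.get_image(n); cv2.imwrite(f"pics/{n}0.png",im[:,:,::-1]); print(n,ctrl.camera_info(n))
E
```

```text
pics
{'clock': 0.0, 'qpos': array([-1.36577258,  0.62935143,  0.03844613,  1.51837656, -0.02697595,
        0.99630427, -0.02003515]), 'qd': array([-5.30153086e-04, -1.05946914e-03, -5.20388295e-04,  5.52518122e-06,
       -7.85123514e-04,  1.96277693e-03, -6.26373460e-04]), 'tau': array([-1.61777907e-04, -5.63410842e+01,  1.22618929e+00, -1.93442005e+01,
        1.09494198e-02,  1.07235930e-02, -3.86117080e-06]), 'eef_pos': array([173.68901642, 625.64474071, 198.7830674 ]), 'tool_rot': array([-3.11630061,  1.56887487, -1.81635366]), 'force': array([-0.66111716, -0.32417142,  0.07325255]), 'torque': array([-0.01784844, -0.02393105, -0.03130759]), 'width': 85.53272566037796}
side {'fovy': 56.64511745647448, 'cx': 278.23394444308514, 'cy': 205.40257898939737, 'k1': 0.009561013126383138, 'R': array([[ 0.99589415, -0.0898818 ,  0.01077514],
       [-0.04354896, -0.58003861, -0.81342406],
       [ 0.07936202,  0.80961501, -0.58157132]]), 't': array([-564.67701637,   98.65579093, 1202.65441179])}
top {'fovy': 47.46033384747296, 'cx': 282.54911234547217, 'cy': 205.4380798323221, 'k1': 0.04914926212638809, 'R': array([[-0.0305219 , -0.99940515, -0.01605478],
       [-0.99227383,  0.03222875, -0.11980803],
       [ 0.12025418,  0.01227397, -0.99266726]]), 't': array([  53.84308371,  547.00142571, 1845.98508952])}
```

View pics/side0.png

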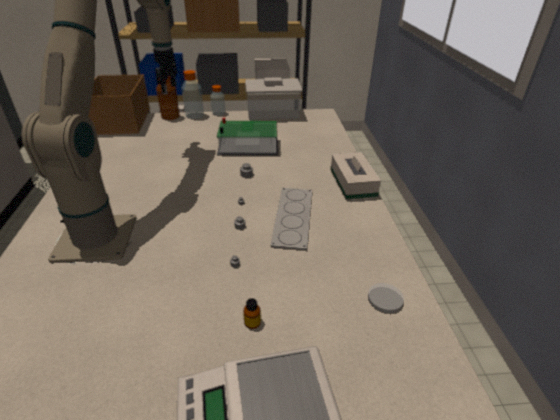

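View pics/top0.png

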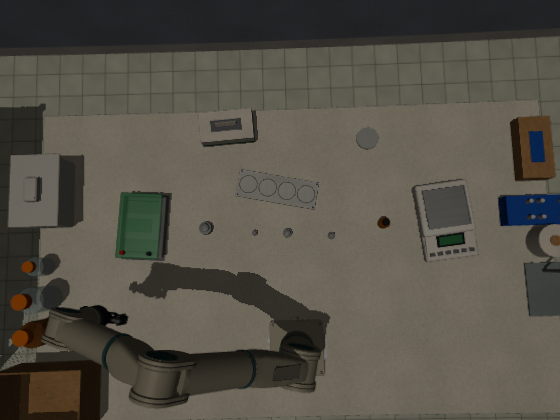

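The side view shows four weights at about (247,170), (241,201), (239,222) and (235,261). The bottle is at (252,314) and the plate at (293,217), with the balance at the bottom. The top view puts the balance at the right (-y), so the order should be 50→ring1 … 500→ring4. I'll localise these next.

```bash
cat > h.py <<'E'
import numpy as np, cv2
from cell import ctrl
def K(n):
    c=ctrl.camera_info(n); f=210/np.tan(np.radians(c['fovy']/2)); return c,f
def ray(n,p):
    c,f=K(n); d=np.array([(p[0]-c['cx'])/f,(p[1]-c['cy'])/f]); u=d.copy()
    for _ in range(30): u=d/(1+c['k1']*(u@u))
    R=np.array(c['R']);return -R.T@c['t'], R.T@np.array([u[0],u[1],1.])
def onz(n,p,z):
    o,d=ray(n,p); return o+d*(z-o[2])/d[2]
def proj(n,X):
    c,f=K(n); q=np.array(c['R'])@np.array(X)+c['t']; u=q[:2]/q[2]; u=u*(1+c['k1']*(u@u)); return u*f+[c['cx'],c['cy']]
def tri(p1,p2):
    o1,d1=ray('side',p1);o2,d2=ray('top',p2)
    A=np.stack([d1,-d2],1); s=np.linalg.lstsq(A,o2-o1,rcond=None)[0]
    a=o1+d1*s[0];b=o2+d2*s[1]; return (a+b)/2,np.linalg.norm(a-b)
Z={'w50_mid':12.5,'w100_mid':15,'w200_mid':17.5,'w500_mid':23,'bottle_mid':37,'ring1':12,'ring2':12,'ring3':12,'ring4':12,'balance':0}
E
python3 - <<'E'
from h import *
np.set_printoptions(precision=1,suppress=True)
ims={n:ctrl.get_image(n) for n in('side','top')}
for l in Z:
    for n in('side','top'):
        for r in ctrl.mark_of(l,n)[:3]:
            print(l,n,round(r['conf'],2),np.array(r['point']),onz(n,r['point'],Z[l]))
for n,b in (('side',(220,145,110,190)),('top',(190,165,220,85))):
    x,y,w,h=b; k=min(800//w,600//h)
    cv2.imwrite(f'pics/{n}c.png',cv2.resize(ims[n][y:y+h,x:x+w,::-1],None,fx=k,fy=k,interpolation=cv2.INTER_CUBIC))
E
```

```text
w50_mid side 0.54 [240.5 199.6] [448.9 153.6  12.5]
w50_mid top 0.61 [253.5 233.6] [442.6 155.   12.5]
w100_mid side 0.46 [235.6 262.9] [ 431.7 -162.3   15. ]
w100_mid top 0.49 [332.9 232.7] [ 436.2 -158.    15. ]
w100_mid top 0.23 [204.7 226.7] [476.  347.3  15. ]
w200_mid side 0.69 [242.9 225.1] [455.    4.   17.5]
w200_mid top 0.57 [287.4 232.5] [442.4  21.   17.5]
w500_mid side 0.49 [244.9 168. ] [468.7 352.8  23. ]
w500_mid top 0.59 [202.3 225.6] [480.  355.3  23. ]
bottle_mid side 0.74 [252.8 312.5] [ 473.5 -357.4   37. ]
bottle_mid top 0.41 [380.4 221.2] [ 473.9 -342.    37. ]
ring1 side 0.73 [295.1 196.7] [640.9 158.1  12. ]
ring1 side 0.6 [286.3 239.3] [585.3 -68.6  12. ]
ring1 side 0.48 [294.9 207.7] [631.9  92.4  12. ]
ring1 top 0.76 [251.4 183.3] [644.3 158.8  12. ]
ring1 top 0.68 [285.  190.8] [609.5  25.3  12. ]
ring1 top 0.66 [264.7 188.6] [621.1 106.1  12. ]
ring2 side 0.73 [295.1 196.7] [640.9 158.1  12. ]
ring2 side 0.6 [286.3 239.3] [585.3 -68.6  12. ]
ring2 side 0.48 [294.9 207.7] [631.9  92.4  12. ]
ring2 top 0.76 [251.4 183.3] [644.3 158.8  12. ]
ring2 top 0.68 [285.  190.8] [609.5  25.3  12. ]
ring2 top 0.66 [264.7 188.6] [621.1 106.1  12. ]
ring3 side 0.73 [295.1 196.7] [640.9 158.1  12. ]
ring3 side 0.6 [286.3 239.3] [585.3 -68.6  12. ]
ring3 side 0.48 [294.9 207.7] [631.9  92.4  12. ]
ring3 top 0.76 [251.4 183.3] [644.3 158.8  12. ]
ring3 top 0.68 [285.  190.8] [609.5  25.3  12. ]
ring3 top 0.66 [264.7 188.6] [621.1 106.1  12. ]
ring4 side 0.73 [295.1 196.7] [640.9 158.1  12. ]
ring4 side 0.6 [286.3 239.3] [585.3 -68.6  12. ]
ring4 side 0.48 [294.9 207.7] [631.9  92.4  12. ]
ring4 top 0.76 [251.4 183.3] [644.3 158.8  12. ]
ring4 top 0.68 [285.  190.8] [609.5  25.3  12. ]
ring4 top 0.66 [264.7 188.6] [621.1 106.1  12. ]
balance top 0.69 [441.9 220. ] [ 474.2 -589.9    0. ]
balance top 0.45 [204.1 229.3] [466.9 352.4   0. ]
```

View pics/topc.png

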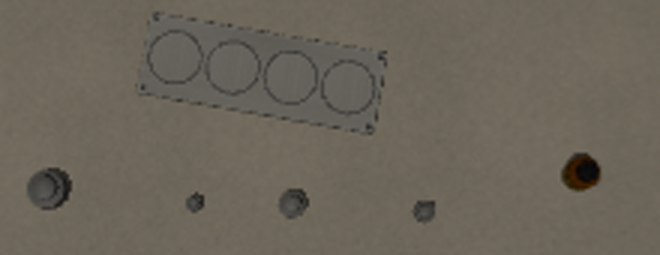

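View pics/sidec.png

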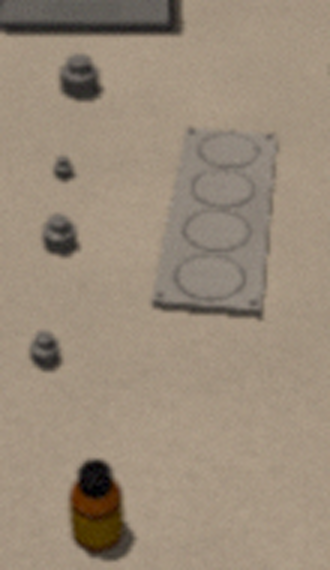

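Ring circles and weights are clear in the crops: in the top view 500 g at about (206,228), 50 g at (255,232), 200 g at (287,232), 100 g at (331,235). The marks are a few pixels off, so I'll refine them with model fits.

```bash
cat > fit.py <<'E'
from h import *
from scipy.optimize import minimize
from scipy.ndimage import map_coordinates
S={'w50':(22,15,14,25),'w100':(28,18,17,30),'w200':(36,22,22,35),'w500':(50,29,31,46),'bottle':(42,74,1,74)}
G0={'w50':(445,155),'w100':(434,-160),'w200':(447,15),'w500':(476,352),'bottle':(474,-348)}
th=np.linspace(0,2*np.pi,48,endpoint=False); C=np.stack([np.cos(th),np.sin(th)],1)
def projm(n,X):
    c,f=K(n); q=X@np.array(c['R']).T+c['t']; u=q[:,:2]/q[:,2:]; u=u*(1+c['k1']*(u**2).sum(1))[:,None]; return u*f+[c['cx'],c['cy']]
def ringpts(cx,cy,r,z): return np.column_stack([C*r+[cx,cy],np.full(len(C),z)])
def mask(n,x,y,dims,z0,box,k=8):
    D,h,kd,H=dims; m=np.zeros((box[3]*k,box[2]*k),np.uint8)
    for (d,a,b) in ((D,0,h),(kd,h,H)):
        P=projm(n,np.vstack([ringpts(x,y,d/2,z0+a),ringpts(x,y,d/2,z0+b)]))
        P=((P-[box[0],box[1]]+0.5)*k-0.5)
        cv2.fillConvexPoly(m,cv2.convexHull(np.round(P*16).astype(np.int32)),1,shift=4)
    return cv2.resize(m.astype(np.float32),(box[2],box[3]),interpolation=cv2.INTER_AREA)
def plate(ims,p0,cams=('side','top')):
    def cost(p):
        x,y,a=p; v=np.array([-np.sin(a),np.cos(a)]); s=0
        for n in cams:
            g=ims[n]
            for i in range(4):
                c=np.array([x,y])+v*78*(i-1.5)
                I=[map_coordinates(g,projm(n,ringpts(c[0],c[1],r,12.))[:,::-1].T,order=3).mean() for r in (35,29,41)]
                s+=I[0]-(I[1]+I[2])/2
        return s
    best=min(((cost((p0[0]+dx,p0[1]+dy,p0[2]+da)),dx,dy,da) for dx in range(-16,17,4) for dy in range(-20,21,4) for da in (-.06,-.03,0,.03,.06)))
    q=np.array(p0)+best[1:]
    r=minimize(cost,q,method='Nelder-Mead',options=dict(initial_simplex=[q,q+[3,0,0],q+[0,3,0],q+[0,0,.02]],xatol=.01)); return r.x,r.fun
E
python3 - <<'E'
from fit import *
np.set_printoptions(precision=2,suppress=True)
ims={n:cv2.cvtColor(ctrl.get_image(n),cv2.COLOR_RGB2GRAY).astype(float) for n in('side','top')}
p0=(613,45,0.24-0.0); 
a=-np.arctan2(644-585,158+68)
for cams in (('side','top'),('side',),('top',)): print(cams,plate(ims,(613,45,a),cams))
for w,g in G0.items():
    for n in('side','top'):
        try:
            rs=ctrl.silhouettes(w+'_mid',n)
        except Exception as e: print(e);continue
        pm=projm(n,np.array([[*g,S[w][3]/2]]))[0]
        for r in rs[:3]:
            m=np.asarray(r['region'],np.float32); ys,xs=np.nonzero(m)
            if len(xs)==0: continue
            box=(int(pm[0])-25,int(pm[1])-25,50,50)
            sub=m[box[1]:box[1]+50,box[0]:box[0]+50]
            if sub.sum()<0.5*m.sum(): print(w,n,'elsewhere',r['conf'],xs.mean(),ys.mean());continue
            f=lambda p:((mask(n,p[0],p[1],S[w],0,box)-sub)**2).sum()
            b=min((f((g[0]+i,g[1]+j)),g[0]+i,g[1]+j) for i in range(-24,25,3) for j in range(-24,25,3))
            q=np.array(b[1:]); s=minimize(f,q,method='Nelder-Mead',options=dict(initial_simplex=[q,q+[3,0],q+[0,3]]))
            print(w,n,round(r['conf'],2),'area',m.sum(),mask(n,*s.x,S[w],0,box).sum(),'fit',s.x,s.fun)
E
```

```text
Traceback (most recent call last):
  File "fit.py", line 27, in plate
    best=min(((cost((p0[0]+dx,p0[1]+dy,p0[2]+da)),dx,dy,da) for dx in range(-16,17,4) for dy in range(-20,21,4) for da in (-.06,-.03,0,.03,.06)))
  File "fit.py", line 27, in <genexpr>
    best=min(((cost((p0[0]+dx,p0[1]+dy,p0[2]+da)),dx,dy,da) for dx in range(-16,17,4) for dy in range(-20,21,4) for da in (-.06,-.03,0,.03,.06)))
               ~~~~^^^^^^^^^^^^^^^^^^^^^^^^^^^^^^
  File "fit.py", line 24, in cost
    I=[map_coordinates(g,projm(n,ringpts(c[0],c[1],r,12.))[:,::-1].T,order=3).mean() for r in (35,29,41)]
                         ~~~~~^^^^^^^^^^^^^^^^^^^^^^^^^^^^
  File "fit.py", line 8, in projm
    c,f=K(n); q=X@np.array(c['R']).T+c['t']; u=q[:,:2]/q[:,2:]; u=u*(1+c['k1']*(u**2).sum(1))[:,None]; return u*f+[c['cx'],c['cy']]
        ~^^^
  File "h.py", line 4, in K
    c=ctrl.camera_info(n); f=210/np.tan(np.radians(c['fovy']/2)); return c,f
ValueError: time passes only in moves, steps and waits
```

```bash
python3 - <<'E'
s=open('h.py').read()
s=s.replace("def K(n):\n    c=ctrl.camera_info(n); f=210/np.tan(np.radians(c['fovy']/2)); return c,f","_C={n:ctrl.camera_info(n) for n in('side','top')}\ndef K(n):\n    c=_C[n]; f=210/np.tan(np.radians(c['fovy']/2)); return c,f")
open('h.py','w').write(s)
s=open('fit.py').read().replace("order=3).mean()","order=3,prefilter=False).mean()").replace("def plate(ims,p0,cams=('side','top')):","def plate(ims,p0,cams=('side','top')):\n    from scipy.ndimage import spline_filter\n    ims={n:spline_filter(ims[n]) for n in ims}")
open('fit.py','w').write(s)
E
cat > run1.py <<'E'
from fit import *
np.set_printoptions(precision=2,suppress=True)
raw={n:ctrl.get_image(n) for n in('side','top')}
ims={n:cv2.cvtColor(raw[n],cv2.COLOR_RGB2GRAY).astype(float) for n in('side','top')}
a=-np.arctan2(644-585,158+68)
for cams in (('side','top'),('side',),('top',)): print(cams,plate(ims,(613,45,a),cams))
for w,g in G0.items():
    for n in('side','top'):
        rs=ctrl.silhouettes(w+'_mid',n)
        pm=projm(n,np.array([[*g,S[w][3]/2]]))[0]
        for r in rs[:3]:
            m=np.asarray(r['region'],np.float32); ys,xs=np.nonzero(m)
            if len(xs)==0: continue
            box=(int(pm[0])-25,int(pm[1])-25,50,50)
            sub=m[box[1]:box[1]+50,box[0]:box[0]+50]
            if sub.sum()<0.5*m.sum(): print(w,n,'elsewhere',r['conf'],xs.mean(),ys.mean());continue
            f=lambda p:((mask(n,p[0],p[1],S[w],0,box)-sub)**2).sum()
            b=min((f((g[0]+i,g[1]+j)),g[0]+i,g[1]+j) for i in range(-24,25,3) for j in range(-24,25,3))
            q=np.array(b[1:]); s=minimize(f,q,method='Nelder-Mead',options=dict(initial_simplex=[q,q+[3,0],q+[0,3]]))
            print(w,n,round(r['conf'],2),'area',m.sum(),mask(n,*s.x,S[w],0,box).sum(),'fit',s.x,s.fun)
E
python3 run1.py
```

```text
('side', 'top') (array([619.67,  57.72,  -0.21]), np.float64(-158.74531354734688))
('side',) (array([620.59,  56.99,  -0.21]), np.float64(-58.401023160806105))
('top',) (array([619.26,  57.94,  -0.21]), np.float64(-105.50852420852847))
w50 side 0.36 area 34.0 48.40625 fit [451.36 150.37] 10.8486328125
w100 side 0.48 area 101.0 111.109375 fit [ 428.96 -151.78] 7.160400390625
w100 top 0.55 area 39.0 44.046875 fit [ 427.38 -150.05] 2.367431640625
w200 side 0.46 area 112.0 136.82812 fit [445.24  19.9 ] 17.851318359375
w500 side 0.74 area 177.0 173.95312 fit [472.12 340.1 ] 7.415283203125
w500 top elsewhere 0.4 305.45147679324896 193.75105485232066
bottle side 0.86 area 478.0 562.9844 fit [ 470.36 -358.7 ] 87.080322265625
bottle top 0.44 area 114.0 137.625 fit [ 467.23 -349.  ] 20.07470703125
```

```bash
cat > run2.py <<'E'
from fit import *
np.set_printoptions(precision=2,suppress=True)
raw={n:ctrl.get_image(n) for n in('side','top')}
ims={n:cv2.cvtColor(raw[n],cv2.COLOR_RGB2GRAY).astype(float) for n in('side','top')}
G={'w50':(447,151),'w100':(428,-151),'w200':(446,19),'w500':(474,342),'bottle':(470,-352)}
tiles=[]
for w,g in G.items():
    row=[]
    for n in('side','top'):
        pm=projm(n,np.array([[*g,S[w][3]/2]]))[0]; B=15 if w!='bottle' else 24
        box=(int(pm[0])-B,int(pm[1])-B,2*B,2*B)
        I=ims[n][box[1]:box[1]+2*B,box[0]:box[0]+2*B]; bg=np.median(I)
        D=np.clip((bg-I)/(0.18*bg),-.0,1)
        f=lambda p:((mask(n,p[0],p[1],S[w],0,box)-D)**2).sum()
        b=min((f((g[0]+i,g[1]+j)),g[0]+i,g[1]+j) for i in range(-15,16,3) for j in range(-15,16,3))
        q=np.array(b[1:]); s=minimize(f,q,method='Nelder-Mead',options=dict(initial_simplex=[q,q+[3,0],q+[0,3]]))
        print(w,n,'fit',s.x,round(s.fun,1),D.sum(),mask(n,*s.x,S[w],0,box).sum())
        k=300//(2*B)
        t=cv2.resize(np.clip(raw[n][box[1]:box[1]+2*B,box[0]:box[0]+2*B,::-1]*1.4,0,255).astype(np.uint8),None,fx=k,fy=k,interpolation=cv2.INTER_CUBIC)
        for d,z in ((S[w][0],0),(S[w][0],S[w][1]),(S[w][2],S[w][3])):
            P=(projm(n,ringpts(*s.x,d/2,z))-[box[0],box[1]]+.5)*k
            cv2.polylines(t,[np.round(P).astype(np.int32)],True,(0,255,0),1)
        row.append(cv2.resize(t,(155,155)) if 0 else cv2.resize(t,(290,290)))
    tiles.append(np.vstack(row))
cv2.imwrite('pics/fitA.png',np.hstack(tiles[:2])); cv2.imwrite('pics/fitB.png',np.hstack(tiles[2:4])); cv2.imwrite('pics/fitC.png',tiles[4])
E
python3 run2.py
```

```text
w50 side fit [450.34 147.91] 7.4 81.45190156599553 48.859375
w50 top fit [448.22 151.27] 8.3 70.9957264957265 27.46875
w100 side fit [ 429.44 -154.22] 10.1 144.88288288288288 111.59375
w100 top fit [ 427.7  -150.33] 5.5 75.04746494066882 44.5625
w200 side fit [444.39  19.03] 12.5 173.37037037037038 137.32812
w200 top fit [443.44  21.25] 10.7 113.03703703703707 70.203125
w500 side fit [474.02 337.77] 105.0 299.6546546546547 174.4375
w500 top fit [472.51 342.46] 17.7 184.26068376068372 145.35938
bottle side fit [ 471.73 -364.53] 77.0 614.1481481481483 568.0156
bottle top fit [ 469.43 -352.88] 22.0 241.6688034188034 138.46875
```

View pics/fitA.png

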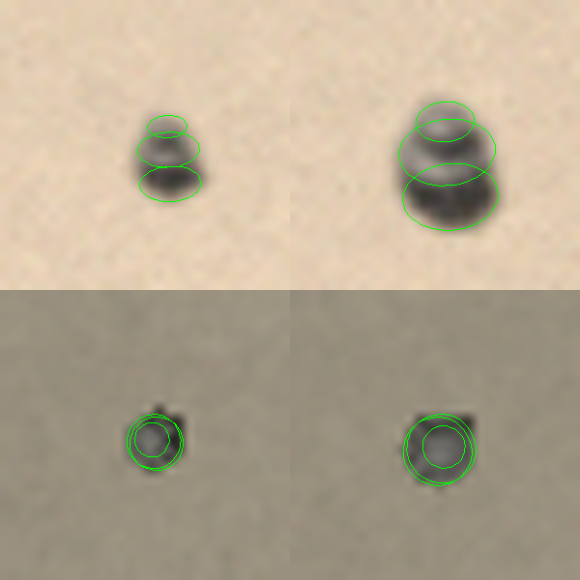

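View pics/fitB.png

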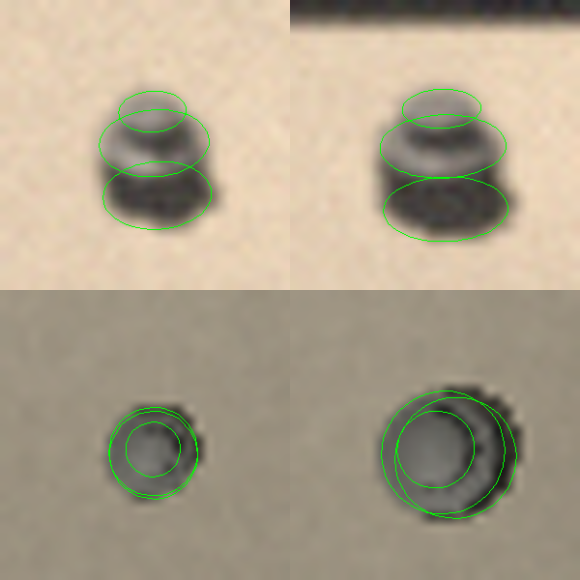

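View pics/fitC.png

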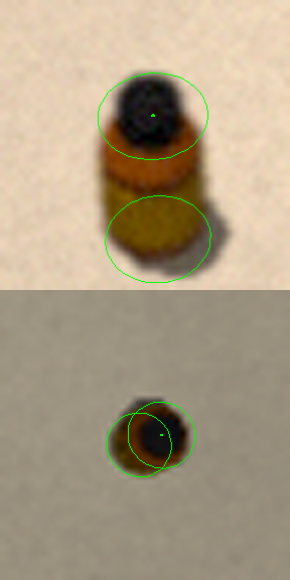

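The overlays match. In the top panels the 50 g, 100 g, 200 g and 500 g outlines sit on the weights. The side fits are pulled a few mm toward -y by the shadow, so I'll use the top values with a small correction. Next I'll compute the tool axes and plan.

```bash
cat > plan.py <<'E'
import sys; from cell import ctrl
import numpy as np
from scipy.spatial.transform import Rotation as Ro
np.set_printoptions(precision=2,suppress=True)
a=-.21; c=np.array([619.8,57.6]); v=np.array([-np.sin(a),np.cos(a)])
T={f'r{i+1}':c+v*78*(i-1.5) for i in range(4)}
T.update(w50=(448.5,151),w100=(428,-151),w200=(444,21),w500=(473,341.5))
s=ctrl.read_state(); R=Ro.from_euler('xyz',s['tool_rot']).as_matrix(); p=s['eef_pos']
zd=np.array([np.cos(a),np.sin(a),0]);
print('t',s['clock'],'p',p,'w',s['width'],'F',s['force'],'q',s['qpos'])
best=None
for sg in(1,-1):
    x=np.array([0,0,-1.]);z=sg*zd;y=np.cross(z,x);D=np.stack([x,y,z],1)
    rv=Ro.from_matrix(R.T@D).as_rotvec(degrees=True)
    print('sg',sg,'rot units',rv/6)
if len(sys.argv)>1:
    t=sys.argv[1]; z=float(sys.argv[2]); g=np.array([*T[t],z]); print('goal',g,'world d',g-p,'units(tool now)',np.round(R.T@(g-p)/750,4))
E
python3 plan.py w500 150
python3 -c "
from plan import *
print(R,T)"
```

```text
t 2.0 p [173.84 626.34 199.71] w 85.473047292719 F [ 0.27 -0.49 -0.12] q [-1.37  0.63  0.04  1.52 -0.03  1.   -0.02]
sg 1 rot units [14.42 -0.   -0.  ]
sg -1 rot units [-15.58   0.    -0.  ]
goal [473.  341.5 150. ] world d [ 299.16 -284.84  -49.71] units(tool now) [ 0.07 -0.49 -0.26]
t 2.0 p [173.84 626.34 199.71] w 85.473047292719 F [ 0.27 -0.49 -0.12] q [-1.37  0.63  0.04  1.52 -0.03  1.   -0.02]
sg 1 rot units [14.42 -0.   -0.  ]
sg -1 rot units [-15.58   0.    -0.  ]
[[-0.   -0.96  0.27]
 [ 0.    0.27  0.96]
 [-1.    0.    0.  ]] {'r1': array([595.41, -56.83]), 'r2': array([611.67,  19.46]), 'r3': array([627.93,  95.74]), 'r4': array([644.19, 172.03]), 'w50': (448.5, 151), 'w100': (428, -151), 'w200': (444, 21), 'w500': (473, 341.5)}
```

Call:
servo_tool:
  rows:
    - {"wx":1,"fingers":0}
    - {"wx":1,"fingers":0}
    - {"wx":1,"fingers":0}
    - {"wx":1,"fingers":0}
    - {"wx":1,"fingers":0}

```text
schema error: expected keys dx, dy, dz, wx, wy, wz, fingers
```

Call:
servo_tool:
  rows:
    - {"wx":1,"fingers":0}
    - {"wx":1,"fingers":0}
    - {"wx":1,"fingers":0}
    - {"wx":1,"fingers":0}
    - {"wx":1,"fingers":0}

```text
schema error: expected keys dx, dy, dz, wx, wy, wz, fingers
```

Call:
servo_tool:
  rows:
    - {"wx":1,"fingers":0}
    - {"wx":1,"fingers":0}
    - {"wx":1,"fingers":0}
    - {"wx":1,"fingers":0}
    - {"wx":0.42,"fingers":0}

```text
schema error: expected keys dx, dy, dz, wx, wy, wz, fingers
```

```bash
python3 plan.py w500 120
```

```text
t 2.0 p [173.84 626.34 199.71] w 85.473047292719 F [ 0.27 -0.49 -0.12] q [-1.37  0.63  0.04  1.52 -0.03  1.   -0.02]
sg 1 rot units [14.42 -0.   -0.  ]
sg -1 rot units [-15.58   0.    -0.  ]
goal [473.  341.5 120. ] world d [ 299.16 -284.84  -79.71] units(tool now) [ 0.11 -0.49 -0.26]
```

Call:
servo_tool:
  rows:
    - {"dx":0,"dy":0,"dz":0,"wx":1,"wy":0,"wz":0,"fingers":0}
    - {"dx":0,"dy":0,"dz":0,"wx":1,"wy":0,"wz":0,"fingers":0}
    - {"dx":0,"dy":0,"dz":0,"wx":1,"wy":0,"wz":0,"fingers":0}
    - {"dx":0,"dy":0,"dz":0,"wx":1,"wy":0,"wz":0,"fingers":0}
    - {"dx":0,"dy":0,"dz":0,"wx":1,"wy":0,"wz":0,"fingers":0}

```text
clock: 2.62
eef_pos: [173.8, 626.3, 199.7]
tool_rot: [2.338, 1.571, 3.111]
force: [-0.3, 0.9, 0.9]
width: 85.6
```

Call:
servo_tool:
  rows:
    - {"dx":0,"dy":0,"dz":0,"wx":1,"wy":0,"wz":0,"fingers":0}
    - {"dx":0,"dy":0,"dz":0,"wx":1,"wy":0,"wz":0,"fingers":0}
    - {"dx":0,"dy":0,"dz":0,"wx":1,"wy":0,"wz":0,"fingers":0}
    - {"dx":0,"dy":0,"dz":0,"wx":1,"wy":0,"wz":0,"fingers":0}
    - {"dx":0,"dy":0,"dz":0,"wx":1,"wy":0,"wz":0,"fingers":0}

```text
clock: 3.25
eef_pos: [173.7, 626.4, 199.7]
tool_rot: [2.801, 1.571, 3.051]
force: [0.5, -0.4, 0.5]
width: 85.7
```

Call:
servo_tool:
  rows:
    - {"dx":0,"dy":0,"dz":0,"wx":1,"wy":0,"wz":0,"fingers":0}
    - {"dx":0,"dy":0,"dz":0,"wx":1,"wy":0,"wz":0,"fingers":0}
    - {"dx":0,"dy":0,"dz":0,"wx":1,"wy":0,"wz":0,"fingers":0}
    - {"dx":0,"dy":0,"dz":0,"wx":1,"wy":0,"wz":0,"fingers":0}
    - {"dx":0,"dy":0,"dz":0,"wx":0.42,"wy":0,"wz":0,"fingers":0}

```text
clock: 3.88
eef_pos: [173.6, 626.4, 199.7]
tool_rot: [-1.986, 1.571, -2.197]
force: [0.5, -0.8, -0.5]
width: 85.3
```

```bash
python3 plan.py w500 120
```

```text
t 3.875 p [173.64 626.39 199.65] w 85.2712838923545 F [ 0.47 -0.8  -0.48] q [-1.6   0.67  0.46  1.53 -0.32  1.02 -1.27]
sg 1 rot units [-0.01 -0.    0.  ]
sg -1 rot units [29.99  0.    0.  ]
goal [473.  341.5 120. ] world d [ 299.36 -284.89  -79.65] units(tool now) [ 0.11 -0.29  0.47]
```

Call:
servo_tool:
  rows:
    - {"dx":0,"dy":-0.029,"dz":0.047,"wx":0,"wy":0,"wz":0,"fingers":0}
    - {"dx":0,"dy":-0.029,"dz":0.047,"wx":0,"wy":0,"wz":0,"fingers":0}
    - {"dx":0,"dy":-0.029,"dz":0.047,"wx":0,"wy":0,"wz":0,"fingers":0}
    - {"dx":0,"dy":-0.029,"dz":0.047,"wx":0,"wy":0,"wz":0,"fingers":0}
    - {"dx":0,"dy":-0.029,"dz":0.047,"wx":0,"wy":0,"wz":0,"fingers":0}

```text
clock: 4.5
eef_pos: [324.4, 482.4, 199.9]
tool_rot: [1.443, 1.57, 1.233]
force: [-0.2, 0.7, 0.9]
width: 85.2
```

Call:
servo_tool:
  rows:
    - {"dx":0,"dy":-0.029,"dz":0.047,"wx":0,"wy":0,"wz":0,"fingers":0}
    - {"dx":0,"dy":-0.029,"dz":0.047,"wx":0,"wy":0,"wz":0,"fingers":0}
    - {"dx":0,"dy":-0.029,"dz":0.047,"wx":0,"wy":0,"wz":0,"fingers":0}
    - {"dx":0,"dy":-0.029,"dz":0.047,"wx":0,"wy":0,"wz":0,"fingers":0}
    - {"dx":0.1,"dy":-0.029,"dz":0.047,"wx":0,"wy":0,"wz":0,"fingers":0}

```text
clock: 5.12
eef_pos: [470.3, 348.6, 148.2]
tool_rot: [0.823, 1.56, 0.613]
force: [0.2, 0.5, -0.2]
width: 85.4
```

```bash
python3 plan.py w500 60; python3 - <<'E'
from h import *
for n in('side','top'):
    cv2.imwrite(f'pics/{n}1.png',cv2.resize(ctrl.get_image(n)[130:290,150:350,::-1] if n=='side' else ctrl.get_image(n)[150:270,150:350,::-1],None,fx=4,fy=4,interpolation=cv2.INTER_CUBIC)[:600])
E
```

```text
t 5.125 p [470.28 348.61 148.2 ] w 85.406138901489 F [ 0.16  0.49 -0.22] q [-0.95  0.63  0.42  1.78 -0.34  0.8  -0.58]
sg 1 rot units [-0.01  0.07 -0.08]
sg -1 rot units [29.99 -0.12 -0.11]
goal [473.  341.5  60. ] world d [  2.72  -7.11 -88.2 ] units(tool now) [ 0.12 -0.01  0.  ]
```

View pics/side1.png

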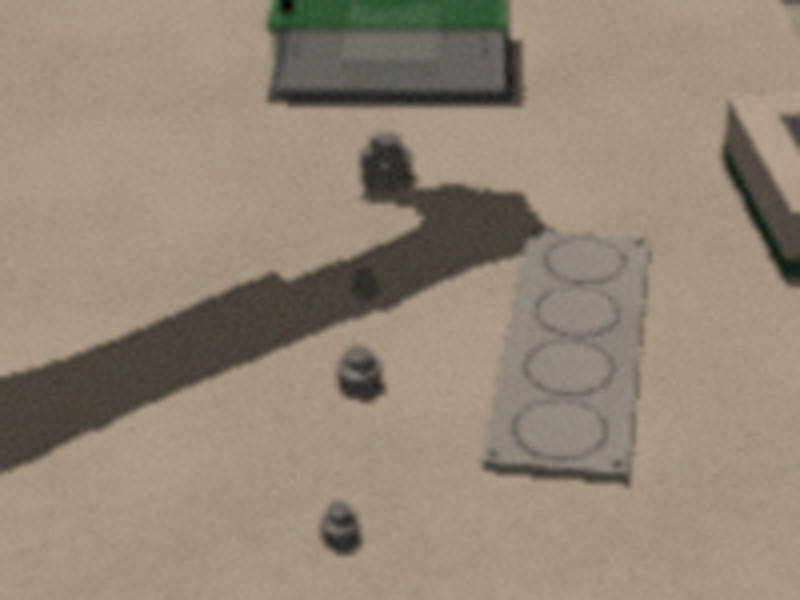

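View pics/top1.png

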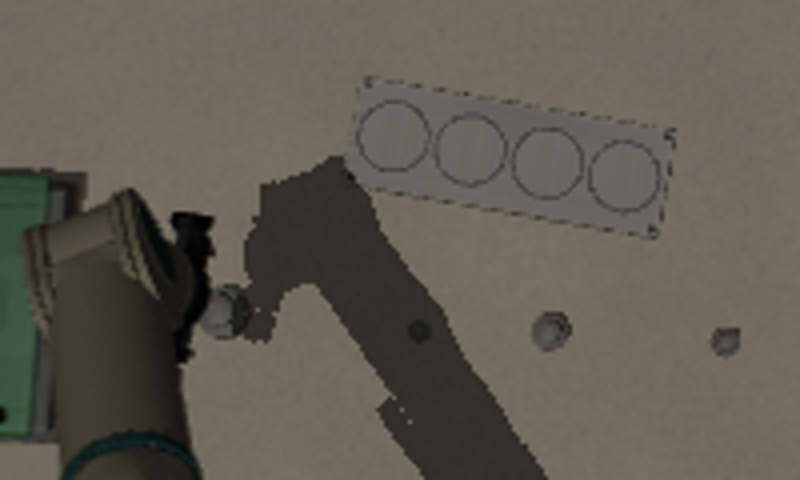

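```bash
sed -i 's/print(.goal.,g/np.set_printoptions(precision=4,suppress=True);print("goal",g/' plan.py; python3 plan.py w500 60
```

```text
t 5.225 p [465.02 342.05 140.89] w 85.262978022819 F [ 0.36 -0.25  1.04] q [-0.95  0.63  0.42  1.79 -0.34  0.8  -0.58]
sg 1 rot units [-0.05 -0.03  0.08]
sg -1 rot units [29.95  0.12  0.05]
goal [473.  341.5  60. ] world d [  7.9831  -0.547  -80.8862] units(tool now) [0.1078 0.0024 0.0109]
```

```bash
python3 - <<'E'
from h import *
p=ctrl.read_state()['eef_pos']
for n in('side','top'):
    im=ctrl.get_image(n)[:,:,::-1].copy()
    q=[proj(n,p),proj(n,[p[0],p[1],0])]; print(n,p,q)
    k=4; x0,y0=int(q[0][0])-90,int(q[0][1])-65
    im=cv2.resize(im[y0:y0+130,x0:x0+180],None,fx=k,fy=k,interpolation=cv2.INTER_CUBIC)
    for c,col in zip(q,((0,0,255),(0,255,0))): cv2.circle(im,tuple(int((c[i]-(x0,y0)[i]+.5)*k) for i in(0,1)),4,col,-1)
    cv2.imwrite(f'pics/{n}2.png',im)
E
python3 plan.py w500 60
```

```text
side [465.01685128 342.04703158 140.88624416] [array([242.69615745, 141.66154056]), array([244.23295934, 174.5668798 ])]
top [465.01685128 342.04703158 140.88624416] [array([200.07588314, 227.03372946]), array([206.70987246, 229.68132599])]
t 5.325 p [464.78 347.36 144.38] w 85.4835806217083 F [-0.78 -0.21 -0.11] q [-0.95  0.63  0.41  1.78 -0.34  0.8  -0.58]
sg 1 rot units [-0.01 -0.01  0.01]
sg -1 rot units [29.99  0.02  0.02]
goal [473.  341.5  60. ] world d [  8.2174  -5.8626 -84.3757] units(tool now) [ 0.1125 -0.0052  0.0125]
```

View pics/side2.png

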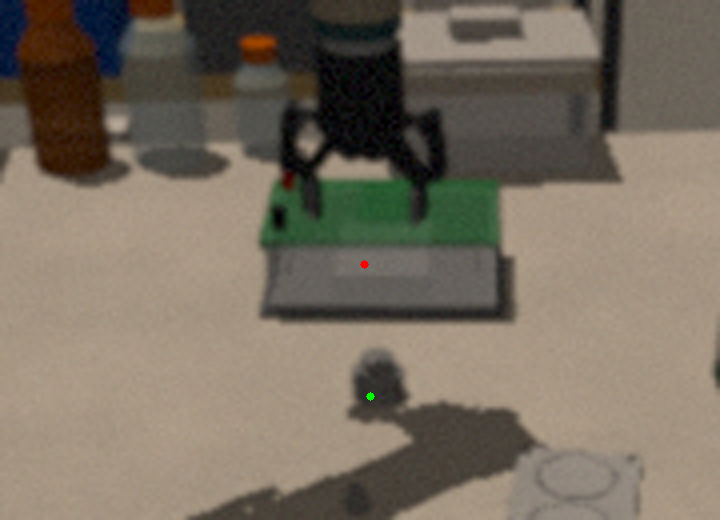

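View pics/top2.png

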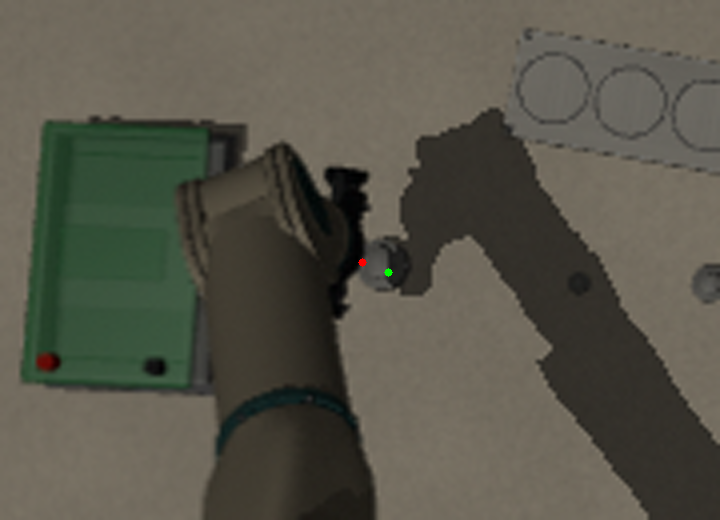

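```bash
python3 - <<'E'
from h import *
p=[173.85,626.3,199.7]
for n in('side','top'):
    im=cv2.imread(f'pics/{n}0.png')
    q=[proj(n,p)]; print(n,p,q)
    k=5; x0,y0=max(0,int(q[0][0])-70),max(0,int(q[0][1])-60)
    im=cv2.resize(im[y0:y0+120,x0:x0+140],None,fx=k,fy=k,interpolation=cv2.INTER_CUBIC)
    for c,col in zip(q,((0,0,255),(0,255,0))): cv2.circle(im,tuple(int((c[i]-(x0,y0)[i]+.5)*k) for i in(0,1)),4,col,-1)
    cv2.imwrite(f'pics/{n}3.png',im)
s=ctrl.read_state(); print(s['eef_pos'],s['qpos'],s['qd'],s['tau'],s['force'])
E
```

```text
side [173.85, 626.3, 199.7] [array([170.04087473,  99.89146334])]
top [173.85, 626.3, 199.7] [array([115.72237968, 311.96924905])]
[464.78261922 347.36255783 144.37574273] [-0.95162471  0.6300222   0.41485391  1.78101193 -0.33669501  0.80310409
 -0.5818355 ] [-0.03200941 -0.03229767 -0.00666491 -0.0307999  -0.00278215  0.00208324
 -0.00238951] [ 1.52429849e+00 -4.90330696e+01  6.52229369e+00 -1.47150922e+01
  1.26698725e-01 -9.25668683e-04  3.96156788e-02] [-0.78123065 -0.21257311 -0.1093383 ]
```

View pics/side3.png

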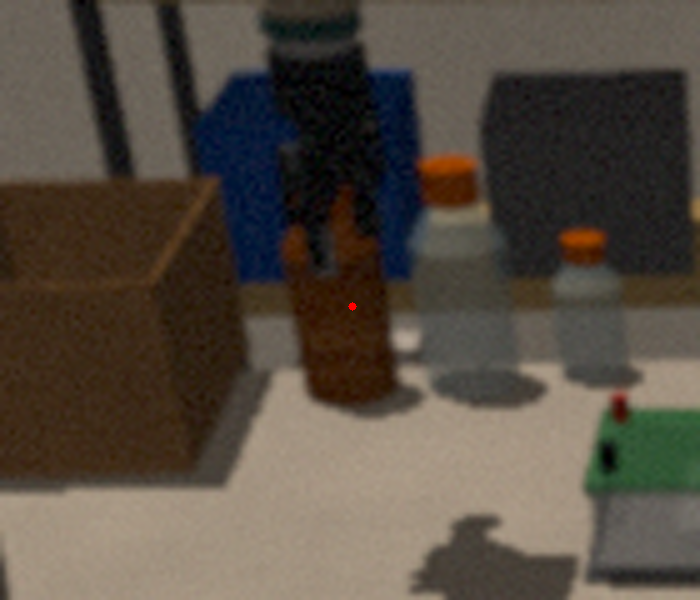

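View pics/top3.png

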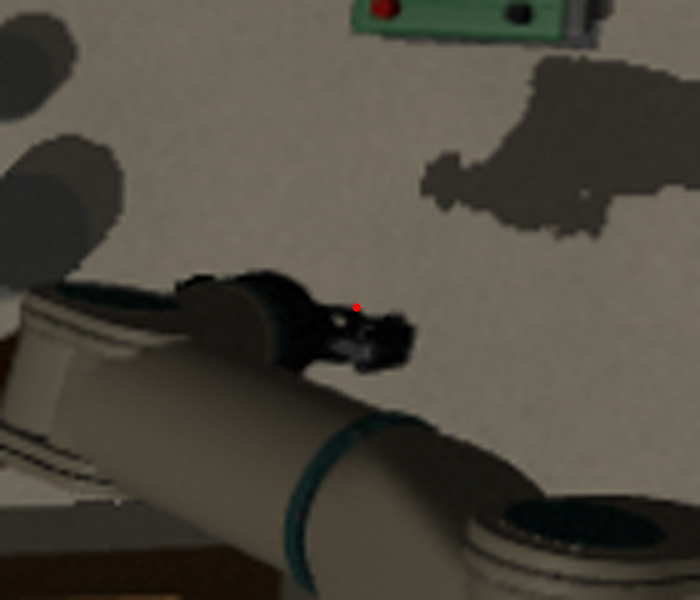

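```bash
python3 - <<'E'
from h import *
for n in('side','top'):
    print(n,proj(n,[0,0,0]),proj(n,[0,0,300]),proj(n,[474,-590,82]),proj(n,[95,0,0]),proj(n,[0,-95,0]))
    im=ctrl.get_image(n)[:,:,::-1].copy()
    for x in range(-200,1001,200):
        for y in range(-800,801,200):
            u=proj(n,[x,y,0]); cv2.circle(im,(int(u[0]),int(u[1])),1,(0,255,0) if (x,y)!=(0,0) else (0,0,255),-1)
    cv2.imwrite(f'pics/{n}4.png',im)
E
```

```text
side [ 94.88839491 237.43522717] [ 64.81925926 150.14440353] [257.08641167 398.54460508] [126.65983952 235.88031103] [ 85.25826863 258.75592368]
top [296.54350861 347.60963056] [297.75859912 363.98339087] [448.80010443 218.104563  ] [295.69009022 322.22207988] [321.25384245 346.93632546]
```

View pics/side4.png

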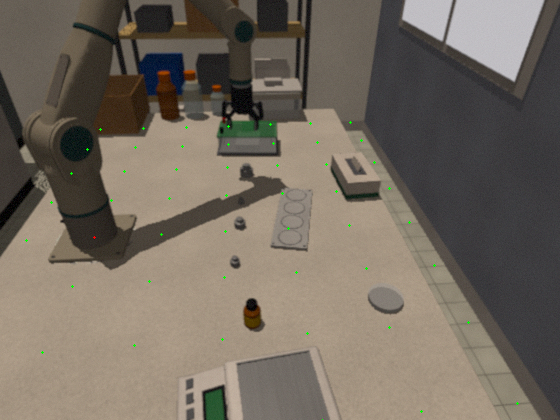

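View pics/top4.png

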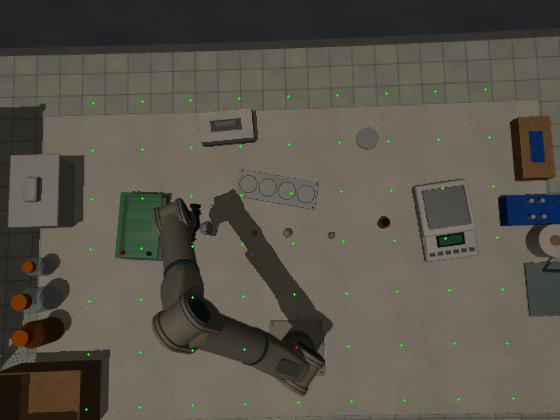

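The base origin projects onto the base plate in both views, so the calibration holds. But the open fingertips look about 40 mm higher than the reported TCP predicts, at side crop (366,217) against (364,264). I'll descend partway and check again.

Call:
servo_tool:
  rows:
    - {"dx":0.03,"dy":-0.003,"dz":0.006,"wx":0,"wy":0,"wz":0,"fingers":0}
    - {"dx":0.03,"dy":-0.002,"dz":0.006,"wx":0,"wy":0,"wz":0,"fingers":0}
    - {"dx":0.02,"dy":0,"dz":0,"wx":0,"wy":0,"wz":0,"fingers":0}
    - {"dx":0,"dy":0,"dz":0,"wx":0,"wy":0,"wz":0,"fingers":0}
    - {"dx":0,"dy":0,"dz":0,"wx":0,"wy":0,"wz":0,"fingers":0}

```text
clock: 6.05
eef_pos: [473.4, 343.2, 85.9]
tool_rot: [1.038, 1.569, 0.828]
force: [0.1, 0.7, 0.7]
width: 85.6
```

```bash
cat > look.py <<'E'
import sys
from h import *
p=ctrl.read_state()['eef_pos']; tag=sys.argv[1]
out=[]
for n in('side','top'):
    im=ctrl.get_image(n)[:,:,::-1].copy()
    q=[proj(n,p),proj(n,[p[0],p[1],0])]; print(n,q)
    k=4; x0,y0=int(np.clip(q[0][0]-50,0,460)),int(np.clip(q[0][1]-75,0,270))
    im=cv2.resize(im[y0:y0+150,x0:x0+100],None,fx=k,fy=k,interpolation=cv2.INTER_CUBIC)
    for c,col in zip(q,((0,0,255),(0,255,0))): cv2.circle(im,tuple(int((c[i]-(x0,y0)[i]+.5)*k) for i in(0,1)),3,col,-1)
    out.append(im)
cv2.imwrite(f'pics/{tag}.png',np.hstack(out))
E
python3 look.py L1; python3 plan.py w500 60
```

```text
side [array([245.54959753, 154.71560592]), array([246.39107416, 174.32998128])]
top [array([202.45342574, 225.92197659]), array([206.39044893, 227.5856396 ])]
t 6.15 p [473.61 342.97  85.98] w 85.41623538336928 F [-0.57 -0.87  0.39] q [-0.9   0.71  0.37  1.82 -0.38  0.68 -0.53]
sg 1 rot units [ 0.    0.01 -0.01]
sg -1 rot units [-30.     0.02   0.02]
goal [473.  341.5  60. ] world d [ -0.6124  -1.4678 -25.9755] units(tool now) [ 0.0346 -0.0021 -0.0004]
```

View pics/L1.png

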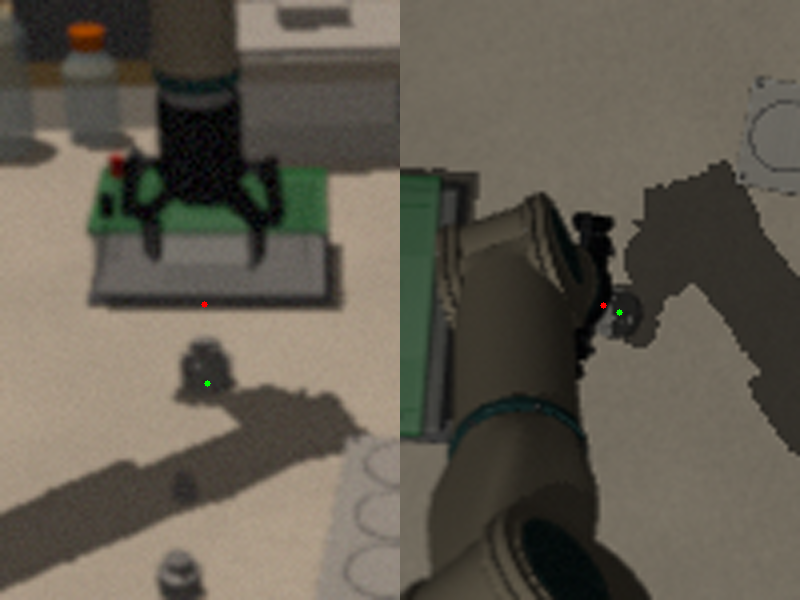

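The offset is unchanged. Lowering to z≈20 is safe because the jaws straddle the weight with about 17 mm clearance. I'll descend and look again.

Call:
servo_tool:
  rows:
    - {"dx":0.03,"dy":-0.002,"dz":0,"wx":0,"wy":0,"wz":0,"fingers":0}
    - {"dx":0.03,"dy":0,"dz":0,"wx":0,"wy":0,"wz":0,"fingers":0}
    - {"dx":0.03,"dy":0,"dz":0,"wx":0,"wy":0,"wz":0,"fingers":0}
    - {"dx":0,"dy":0,"dz":0,"wx":0,"wy":0,"wz":0,"fingers":0}
    - {"dx":0,"dy":0,"dz":0,"wx":0,"wy":0,"wz":0,"fingers":0}

```text
clock: 6.78
eef_pos: [473.6, 341.2, 18.5]
tool_rot: [0.758, 1.569, 0.548]
force: [-0.6, -0.8, 1.4]
width: 85.3
```

```bash
python3 look.py L2; python3 plan.py w500 5
```

```text
side [array([246.28278026, 170.47782543]), array([246.45888767, 174.59518349])]
top [array([206.08286577, 227.16899595]), array([206.89583114, 227.51534148])]
t 6.875 p [473.66 341.39  18.7 ] w 85.58965930784944 F [-0.29  0.77  0.15] q [-0.86  0.81  0.31  1.85 -0.43  0.55 -0.48]
sg 1 rot units [-0.    0.01 -0.02]
sg -1 rot units [30.   -0.02 -0.02]
goal [473.  341.5   5. ] world d [ -0.6615   0.1135 -13.6972] units(tool now) [ 0.0183 -0.0001 -0.0009]
```

View pics/L2.png

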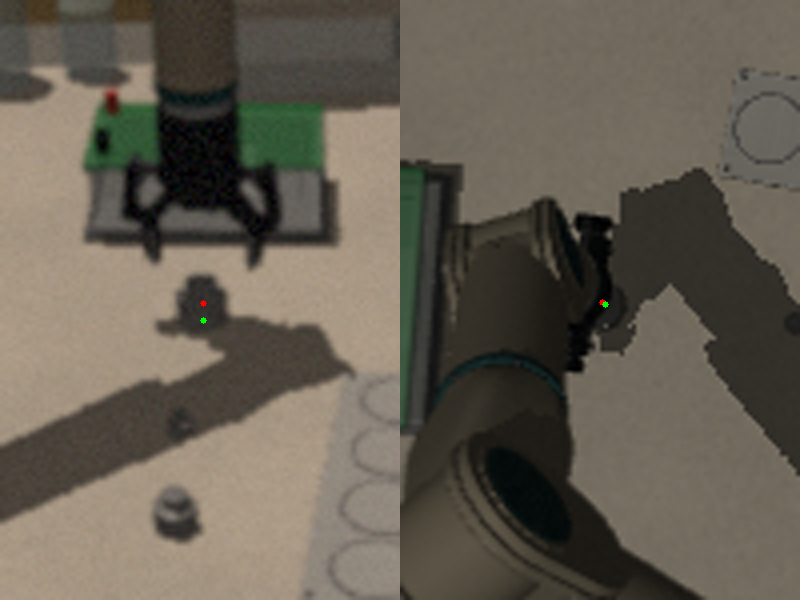

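```bash
python3 - <<'E'
from h import *
np.set_printoptions(precision=1,suppress=True)
p=ctrl.read_state()['eef_pos']; print(p)
x0s,y0s=int(246.28-50),int(170.48-75); x0t,y0t=int(206.08-50),int(227.17-75)
def S(c,r): return (x0s+c/4-.5,y0s+r/4-.5)
def T(c,r): return (x0t+(c-400)/4-.5,y0t+r/4-.5)
for a in [(270,165),(275,185),(278,205)]: print('far',a,tri(S(*a),T(594,220)))
for a in [(130,165),(128,185),(128,205)]: print('near',a,tri(S(*a),T(576,362)))
# what z would side row of tips imply at x,y of TCP
for z in (0,30,50,70,90,110): print(z,proj('side',[p[0],p[1],z]),'tips obs',S(152,260),S(255,262))
# wrist: teal band side center, arm top
print(S(198,100), [ (z,proj('side',[p[0],p[1],z])) for z in (180,200,220,240,260)])
im=ctrl.get_image('top'); 
E
cat > big.py <<'E'
import sys
from h import *
n,x,y,w,h,tag=sys.argv[1:7]; x,y,w,h=map(int,(x,y,w,h))
im=ctrl.get_image(n)[y:y+h,x:x+w,::-1]; k=min(800/w,600/h)
cv2.imwrite(f'pics/{tag}.png',cv2.resize(np.clip(im*1.6,0,255).astype(np.uint8),None,fx=k,fy=k,interpolation=cv2.INTER_CUBIC)); print(k)
E
python3 big.py side 210 100 80 60 B1; python3 big.py top 170 190 80 60 B2
```

```text
[473.7 341.4  18.7]
far (270, 165) (array([538. , 321.3, 172. ]), np.float64(1.9531144534373326))
far (275, 185) (array([541.7, 325.2, 150. ]), np.float64(3.7492920927227664))
far (278, 205) (array([544.4, 329.2, 127.7]), np.float64(3.762782550911251))
near (130, 165) (array([410.8, 339.9, 167. ]), np.float64(4.344000733343945))
near (128, 185) (array([409.7, 343.8, 145.6]), np.float64(3.164000756066799e-06))
near (128, 205) (array([409.5, 347.8, 123.4]), np.float64(2.616006865402038))
0 [246.5 174.6] tips obs (233.5, 159.5) (259.25, 160.0)
30 [246.2 167.9] tips obs (233.5, 159.5) (259.25, 160.0)
50 [246.  163.3] tips obs (233.5, 159.5) (259.25, 160.0)
70 [245.8 158.7] tips obs (233.5, 159.5) (259.25, 160.0)
90 [245.6 154. ] tips obs (233.5, 159.5) (259.25, 160.0)
110 [245.4 149.2] tips obs (233.5, 159.5) (259.25, 160.0)
(245.0, 119.5) [(180, array([244.6, 131.9])), (200, array([244.4, 126.7])), (220, array([244.2, 121.5])), (240, array([244. , 116.2])), (260, array([243.7, 110.7]))]
10.0
10.0
```

View pics/B1.png

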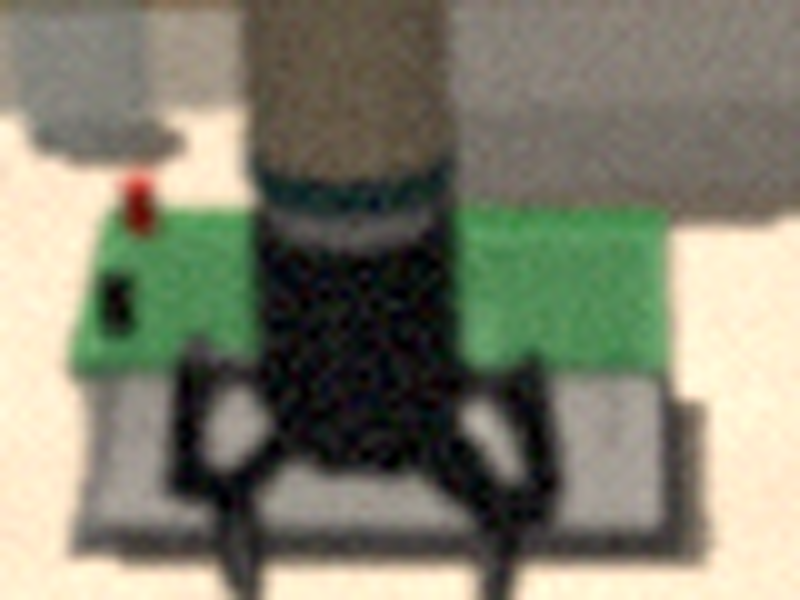

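View pics/B2.png

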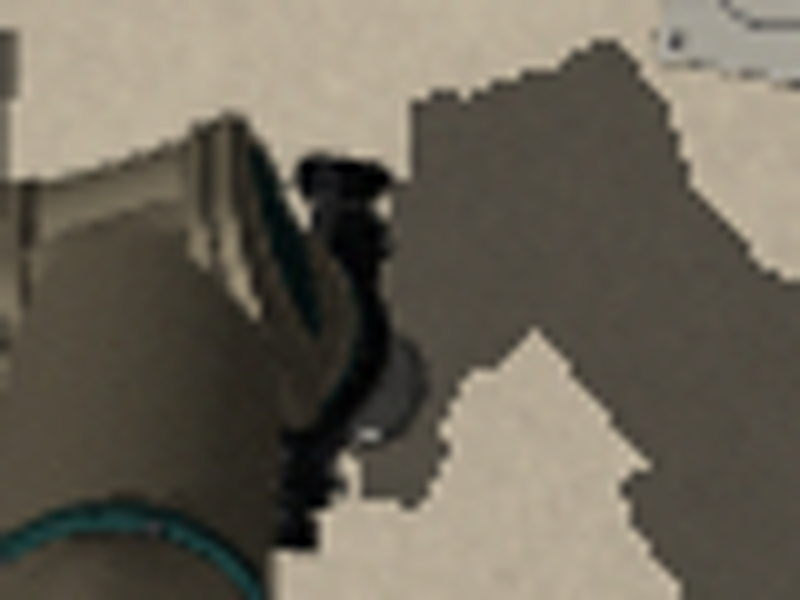

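Triangulating the knuckles gives a gripper x/y that agrees with the report to under 10 mm. The whole gripper looks roughly 35 mm higher than the reported TCP suggests. I'll go lower in small steps, watching force and pictures.

Call:
servo_tool:
  rows:
    - {"dx":0.008,"dy":0,"dz":0,"wx":0,"wy":0,"wz":0,"fingers":0}
    - {"dx":0.008,"dy":0,"dz":0,"wx":0,"wy":0,"wz":0,"fingers":0}
    - {"dx":0.004,"dy":0,"dz":0,"wx":0,"wy":0,"wz":0,"fingers":0}
    - {"dx":0,"dy":0,"dz":0,"wx":0,"wy":0,"wz":0,"fingers":0}

```text
clock: 7.52
eef_pos: [472.6, 340.6, 2.0]
tool_rot: [-2.321, 1.57, -2.531]
force: [0.4, 0.7, -1.2]
width: 85.3
```

```bash
python3 look.py L3; python3 plan.py w500 5;python3 big.py side 210 120 80 60 B3
```

```text
side [array([246.17551657, 174.23767227]), array([246.19485083, 174.68490503])]
top [array([206.961584  , 227.73328242]), array([207.04951063, 227.77054252])]
t 7.625 p [472.91 340.78   2.43] w 85.55235357398296 F [-0.94  0.99  0.29] q [-0.85  0.83  0.29  1.85 -0.44  0.52 -0.48]
sg 1 rot units [-0. -0.  0.]
sg -1 rot units [30.  0.  0.]
goal [473.  341.5   5. ] world d [0.0868 0.7159 2.5744] units(tool now) [-0.0034  0.001  -0.0001]
10.0
```

View pics/B3.png

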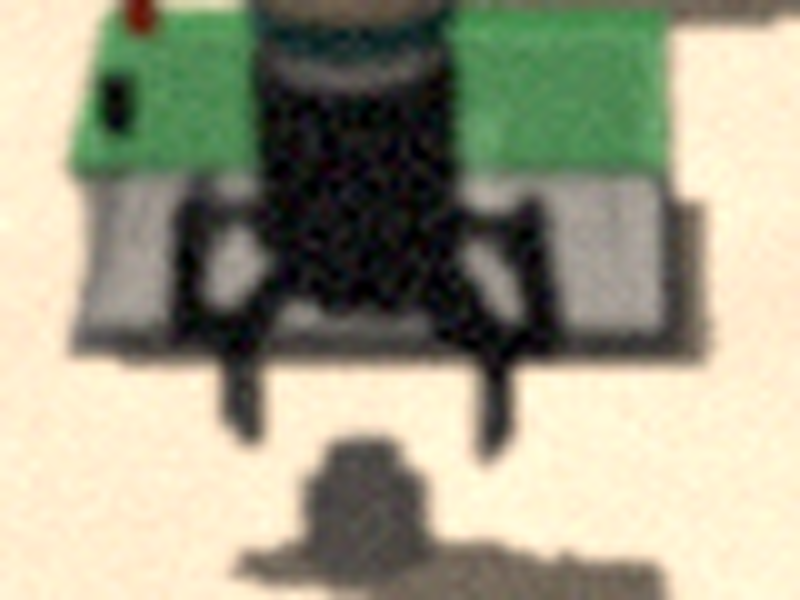

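The tips sit at about the weight's knob-top height, side px row ~165, with the report at z=2.4. There is no contact force. I'll continue down in small steps.

Call:
servo_tool:
  rows:
    - {"dx":0.005,"dy":0,"dz":0,"wx":0,"wy":0,"wz":0,"fingers":0}
    - {"dx":0.005,"dy":0,"dz":0,"wx":0,"wy":0,"wz":0,"fingers":0}
    - {"dx":0,"dy":0,"dz":0,"wx":0,"wy":0,"wz":0,"fingers":0}

```text
clock: 8.05
eef_pos: [472.5, 340.7, -5.4]
tool_rot: [-2.411, 1.57, -2.621]
force: [-0.4, 0.3, -0.2]
width: 85.4
```

```bash
python3 plan.py w500 5;python3 big.py side 210 120 80 60 B4
```

```text
t 8.05 p [472.54 340.69  -5.42] w 85.40527673266973 F [-0.39  0.29 -0.15] q [-0.85  0.84  0.28  1.86 -0.45  0.5  -0.47]
sg 1 rot units [-0.   -0.01  0.  ]
sg -1 rot units [30.    0.01  0.01]
goal [473.  341.5   5. ] world d [ 0.4567  0.813  10.4183] units(tool now) [-0.0139  0.0012  0.0004]
10.0
```

View pics/B4.png

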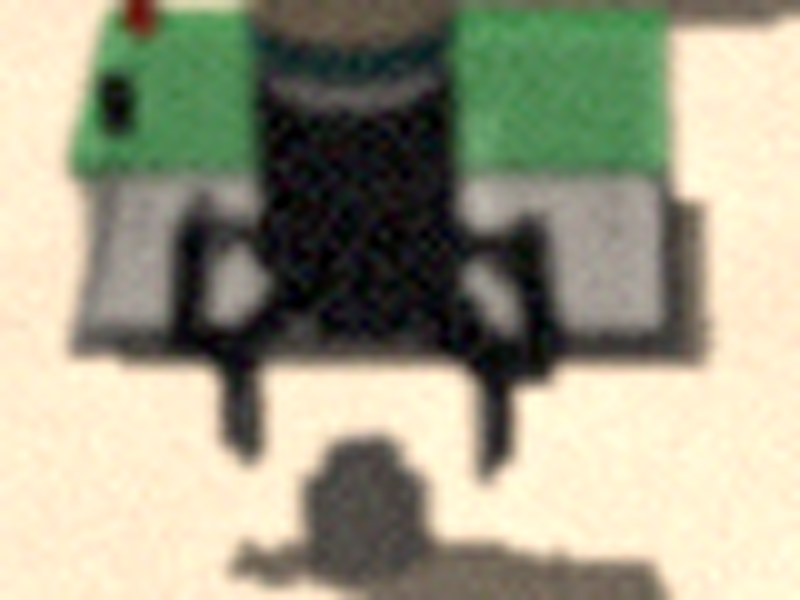

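Still no contact at reported z=-5.4, and the tips look about 30 mm above the bench. Continuing.

Call:
servo_tool:
  rows:
    - {"dx":0.005,"dy":0,"dz":0,"wx":0,"wy":0,"wz":0,"fingers":0}
    - {"dx":0.005,"dy":0,"dz":0,"wx":0,"wy":0,"wz":0,"fingers":0}
    - {"dx":0,"dy":0,"dz":0,"wx":0,"wy":0,"wz":0,"fingers":0}

```text
clock: 8.48
eef_pos: [472.6, 340.7, -12.9]
tool_rot: [-2.355, 1.57, -2.565]
force: [-0.7, -0.6, 0.9]
width: 85.5
```

Call:
servo_tool:
  rows:
    - {"dx":0.004,"dy":0,"dz":0,"wx":0,"wy":0,"wz":0,"fingers":0}
    - {"dx":0,"dy":0,"dz":0,"wx":0,"wy":0,"wz":0,"fingers":0}

```text
clock: 8.72
eef_pos: [472.7, 340.8, -15.7]
tool_rot: [-2.494, 1.57, -2.704]
force: [0.3, -0.1, -0.6]
width: 85.3
```

```bash
python3 plan.py w500 5;python3 big.py side 210 120 80 60 B5
```

```text
t 8.725 p [472.7  340.77 -15.72] w 85.32940992547731 F [ 0.34 -0.15 -0.57] q [-0.84  0.86  0.27  1.86 -0.45  0.48 -0.47]
sg 1 rot units [-0. -0.  0.]
sg -1 rot units [30.  0.  0.]
goal [473.  341.5   5. ] world d [ 0.3019  0.7339 20.7192] units(tool now) [-0.0276  0.001   0.0002]
10.0
```

View pics/B5.png

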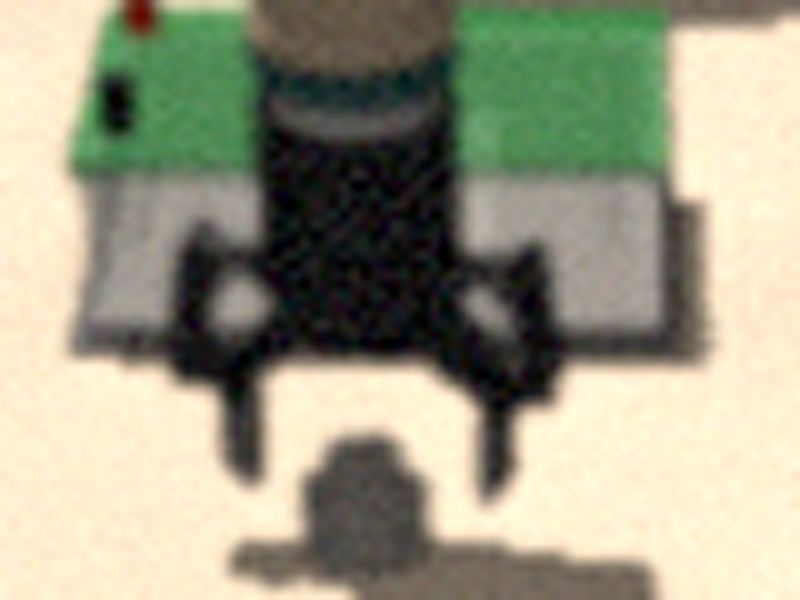

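No contact even at reported z=-15.7, with the tips still about 27 mm up in the picture, so the reported z carries a bias of about -30 mm. I'll probe the bench gently to pin it down.

Call:
servo_tool:
  rows:
    - {"dx":0.006,"dy":0,"dz":0,"wx":0,"wy":0,"wz":0,"fingers":0}
    - {"dx":0.006,"dy":0,"dz":0,"wx":0,"wy":0,"wz":0,"fingers":0}
    - {"dx":0,"dy":0,"dz":0,"wx":0,"wy":0,"wz":0,"fingers":0}

```text
clock: 9.15
eef_pos: [472.5, 340.6, -25.1]
tool_rot: [-2.392, 1.57, -2.602]
force: [-1.3, -0.2, 0.4]
width: 85.3
```

Call:
servo_tool:
  rows:
    - {"dx":0.005,"dy":0,"dz":0,"wx":0,"wy":0,"wz":0,"fingers":0}
    - {"dx":0,"dy":0,"dz":0,"wx":0,"wy":0,"wz":0,"fingers":0}

```text
clock: 9.4
eef_pos: [472.7, 340.7, -28.5]
tool_rot: [-2.43, 1.57, -2.64]
force: [1.2, 0.1, -0.4]
width: 85.2
```

Call:
servo_tool:
  rows:
    - {"dx":0.005,"dy":0,"dz":0,"wx":0,"wy":0,"wz":0,"fingers":0}
    - {"dx":0,"dy":0,"dz":0,"wx":0,"wy":0,"wz":0,"fingers":0}

```text
clock: 9.65
eef_pos: [472.6, 340.7, -32.3]
tool_rot: [-2.444, 1.57, -2.654]
force: [0.3, -0.0, -0.4]
width: 85.3
```

```bash
python3 plan.py w500 5;python3 big.py side 210 120 80 60 B6
```

```text
t 9.65 p [472.6  340.72 -32.31] w 85.32752060080803 F [ 0.26 -0.03 -0.37] q [-0.83  0.89  0.26  1.86 -0.46  0.45 -0.46]
sg 1 rot units [-0. -0.  0.]
sg -1 rot units [30.    0.01  0.01]
goal [473.  341.5   5. ] world d [ 0.3994  0.7809 37.3083] units(tool now) [-0.0497  0.0011  0.0003]
10.0
```

View pics/B6.png

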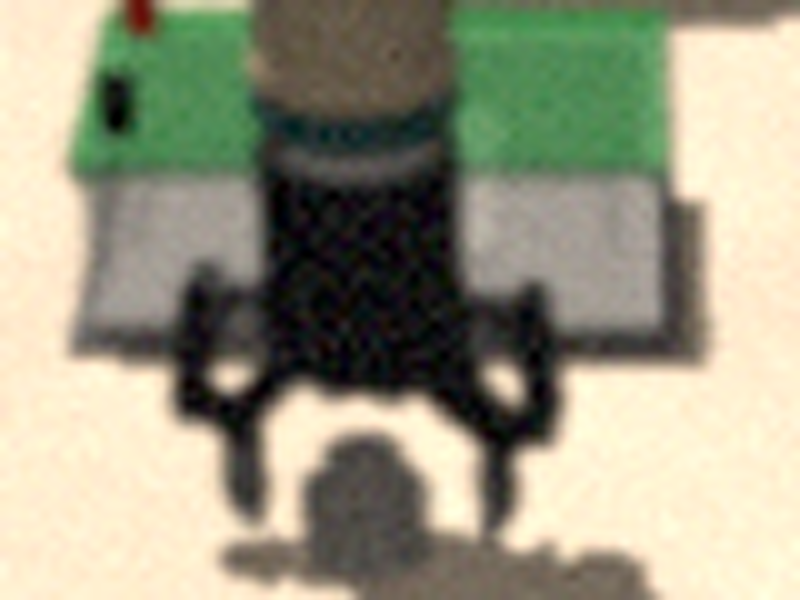

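Call:
servo_tool:
  rows:
    - {"dx":0.004,"dy":0,"dz":0,"wx":0,"wy":0,"wz":0,"fingers":0}
    - {"dx":0,"dy":0,"dz":0,"wx":0,"wy":0,"wz":0,"fingers":0}

```text
clock: 9.95
eef_pos: [472.7, 340.8, -35.2]
tool_rot: [-2.497, 1.57, -2.707]
force: [0.3, 0.1, 0.8]
width: 85.4
```

Call:
servo_tool:
  rows:
    - {"dx":0.004,"dy":0,"dz":0,"wx":0,"wy":0,"wz":0,"fingers":0}
    - {"dx":0,"dy":0,"dz":0,"wx":0,"wy":0,"wz":0,"fingers":0}

```text
clock: 10.2
eef_pos: [472.7, 340.7, -38.3]
tool_rot: [-2.447, 1.57, -2.657]
force: [-0.1, -1.1, -0.7]
width: 85.2
```

Call:
servo_tool:
  rows:
    - {"dx":0.003,"dy":0,"dz":0,"wx":0,"wy":0,"wz":0,"fingers":0}
    - {"dx":0,"dy":0,"dz":0,"wx":0,"wy":0,"wz":0,"fingers":0}

```text
clock: 10.45
eef_pos: [472.7, 340.7, -40.4]
tool_rot: [-2.449, 1.57, -2.659]
force: [-0.2, -0.7, -0.7]
width: 85.7
```

Call:
servo_tool:
  rows:
    - {"dx":0.003,"dy":0,"dz":0,"wx":0,"wy":0,"wz":0,"fingers":0}
    - {"dx":0,"dy":0,"dz":0,"wx":0,"wy":0,"wz":0,"fingers":0}

```text
clock: 10.7
eef_pos: [472.7, 340.8, -42.7]
tool_rot: [-2.427, 1.57, -2.637]
force: [-0.0, 1.0, -0.2]
width: 85.6
```

Call:
servo_tool:
  rows:
    - {"dx":0.003,"dy":0,"dz":0,"wx":0,"wy":0,"wz":0,"fingers":0}
    - {"dx":0,"dy":0,"dz":0,"wx":0,"wy":0,"wz":0,"fingers":0}

```text
clock: 10.95
eef_pos: [473.0, 340.9, -44.7]
tool_rot: [1.024, 1.571, 0.814]
force: [-0.2, -0.3, 2.7]
width: 85.5
```

```bash
python3 plan.py w500 5;python3 big.py side 210 120 80 60 B7
```

```text
t 10.95 p [472.98 340.89 -44.65] w 85.5315363695815 F [-0.17 -0.31  2.72] q [-0.82  0.91  0.24  1.86 -0.47  0.43 -0.45]
sg 1 rot units [-0.  0. -0.]
sg -1 rot units [30. -0. -0.]
goal [473.  341.5   5. ] world d [ 0.0227  0.6143 49.6544] units(tool now) [-0.0662  0.0008 -0.0001]
10.0
```

View pics/B7.png

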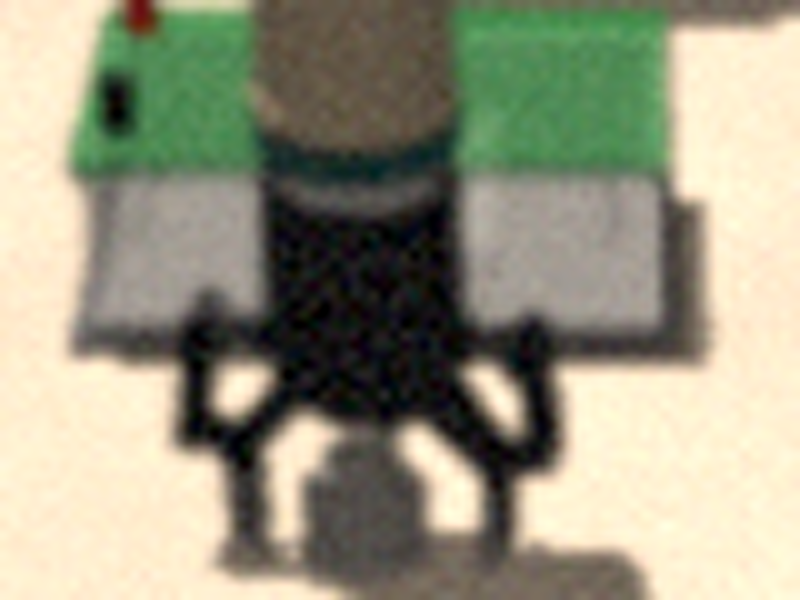

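The bench contact starts at reported z≈-44 (Fz 2.7 N, tips open), so closed-tip height is about reported + 31 mm. I'll rise to reported ≈-28 and grip the 500 g.

Call:
servo_tool:
  rows:
    - {"dx":-0.012,"dy":0,"dz":0,"wx":0,"wy":0,"wz":0,"fingers":0}
    - {"dx":-0.011,"dy":0,"dz":0,"wx":0,"wy":0,"wz":0,"fingers":0.2}
    - {"dx":0,"dy":0,"dz":0,"wx":0,"wy":0,"wz":0,"fingers":0.4}
    - {"dx":0,"dy":0,"dz":0,"wx":0,"wy":0,"wz":0,"fingers":0.6}
    - {"dx":0,"dy":0,"dz":0,"wx":0,"wy":0,"wz":0,"fingers":1}

```text
clock: 11.62
eef_pos: [470.9, 341.7, -26.3]
tool_rot: [3.003, 1.568, 2.795]
force: [-4.9, -0.4, 13.5]
width: 48.0
```

Call:
servo_tool:
  rows:
    - {"dx":0,"dy":0,"dz":0,"wx":0,"wy":0,"wz":0,"fingers":1}
    - {"dx":0,"dy":0,"dz":0,"wx":0,"wy":0,"wz":0,"fingers":1}
    - {"dx":0,"dy":0,"dz":0,"wx":0,"wy":0,"wz":0,"fingers":1}

```text
clock: 12.0
eef_pos: [470.9, 341.6, -26.3]
tool_rot: [3.015, 1.568, 2.806]
force: [-5.3, 0.0, 13.0]
width: 48.5
```

```bash
python3 plan.py r4 60;python3 big.py side 210 120 80 60 B8
```

```text
t 12.0 p [470.94 341.64 -26.33] w 48.494608776547594 F [-5.32  0.03 13.05] q [-0.84  0.88  0.26  1.86 -0.46  0.47 -0.46]
sg 1 rot units [ 0.01 -0.03 -0.  ]
sg -1 rot units [-29.99   0.01  -0.05]
goal [644.1898 172.0296  60.    ] world d [ 173.2469 -169.6115   86.3291] units(tool now) [-0.116  -0.1733  0.2725]
10.0
```

View pics/B8.png

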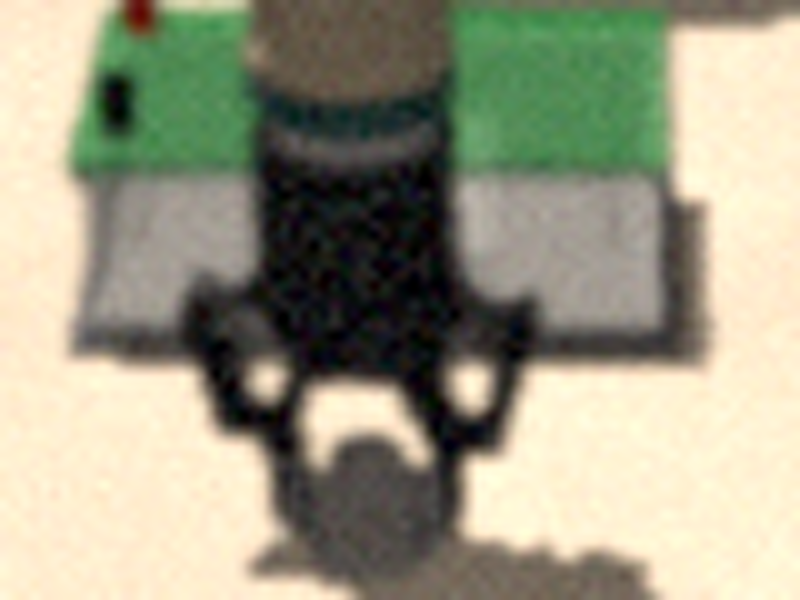

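The 500 g is gripped at width 48.5. Fz of +13 N means the tips probably pressed the bench a little. I'll lift a little and check.

Call:
servo_tool:
  rows:
    - {"dx":-0.01,"dy":0,"dz":0,"wx":0,"wy":0,"wz":0,"fingers":1}
    - {"dx":-0.02,"dy":0,"dz":0,"wx":0,"wy":0,"wz":0,"fingers":1}
    - {"dx":-0.04,"dy":0,"dz":0,"wx":0,"wy":0,"wz":0,"fingers":1}
    - {"dx":-0.04,"dy":0,"dz":0,"wx":0,"wy":0,"wz":0,"fingers":1}
    - {"dx":0,"dy":0,"dz":0,"wx":0,"wy":0,"wz":0,"fingers":1}

```text
clock: 12.68
eef_pos: [474.8, 341.7, 57.3]
tool_rot: [0.736, 1.566, 0.526]
force: [0.2, 0.8, -5.0]
width: 48.0
```

```bash
python3 plan.py r4 60;python3 big.py side 200 90 120 90 B9
```

```text
t 12.675 p [474.84 341.69  57.25] w 48.01293224428207 F [ 0.17  0.79 -4.97] q [-0.89  0.75  0.34  1.84 -0.41  0.62 -0.5 ]
sg 1 rot units [-0.    0.04 -0.03]
sg -1 rot units [30.   -0.05 -0.06]
goal [644.1898 172.0296  60.    ] world d [ 169.3475 -169.6631    2.7472] units(tool now) [-0.0032 -0.1741  0.2681]
6.666666666666667
```

View pics/B9.png

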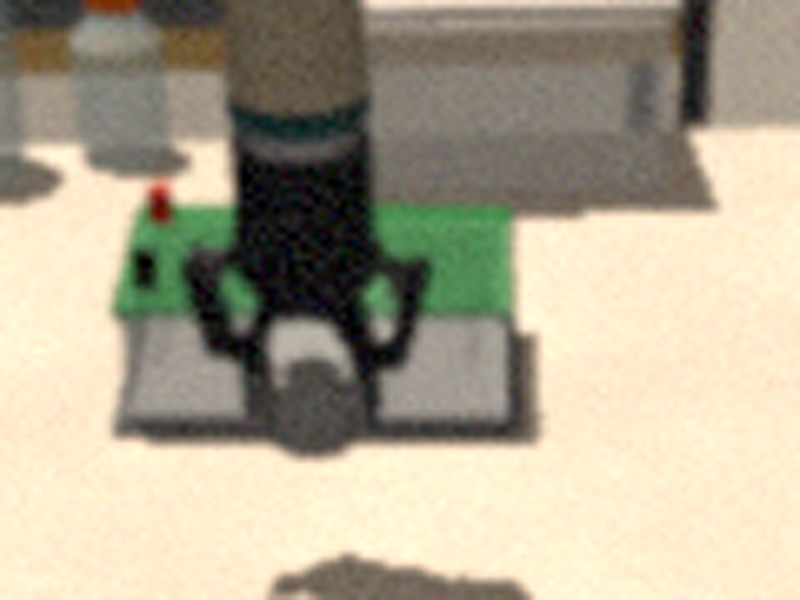

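Fz = -5.0 N confirms the 500 g is held. Moving over ring 4.

Call:
servo_tool:
  rows:
    - {"dx":0,"dy":-0.025,"dz":0.04,"wx":0,"wy":0,"wz":0,"fingers":1}
    - {"dx":0,"dy":-0.035,"dz":0.053,"wx":0,"wy":0,"wz":0,"fingers":1}
    - {"dx":0,"dy":-0.035,"dz":0.053,"wx":0,"wy":0,"wz":0,"fingers":1}
    - {"dx":0,"dy":-0.035,"dz":0.053,"wx":0,"wy":0,"wz":0,"fingers":1}
    - {"dx":0,"dy":-0.03,"dz":0.045,"wx":0,"wy":0,"wz":0,"fingers":1}

```text
clock: 13.35
eef_pos: [626.8, 183.0, 52.8]
tool_rot: [-2.467, 1.568, -2.678]
force: [-0.4, -0.2, -4.9]
width: 48.1
```

Call:
servo_tool:
  rows:
    - {"dx":0,"dy":-0.014,"dz":0.024,"wx":0,"wy":0,"wz":0,"fingers":1}
    - {"dx":0,"dy":0,"dz":0,"wx":0,"wy":0,"wz":0,"fingers":1}
    - {"dx":0,"dy":0,"dz":0,"wx":0,"wy":0,"wz":0,"fingers":1}

```text
clock: 13.72
eef_pos: [640.1, 173.8, 54.0]
tool_rot: [2.888, 1.567, 2.68]
force: [-0.5, 0.1, -4.8]
width: 48.0
```

```bash
python3 plan.py r4 -10;python3 look.py L5
```

```text
t 13.725 p [640.08 173.78  54.  ] w 48.02893556182316 F [-0.47  0.12 -4.79] q [-0.49  0.84  0.32  1.6  -0.35  0.76 -0.22]
sg 1 rot units [ 0.02 -0.03 -0.01]
sg -1 rot units [-29.98   0.01  -0.05]
goal [644.1898 172.0296 -10.    ] world d [  4.1077  -1.749  -63.9959] units(tool now) [ 0.0853 -0.0012  0.0061]
side [array([294.74387766, 184.26051064]), array([294.20898733, 197.01295234])]
top [array([246.73924146, 182.71052324]), array([247.9528458 , 184.95005784])]
```

View pics/L5.png

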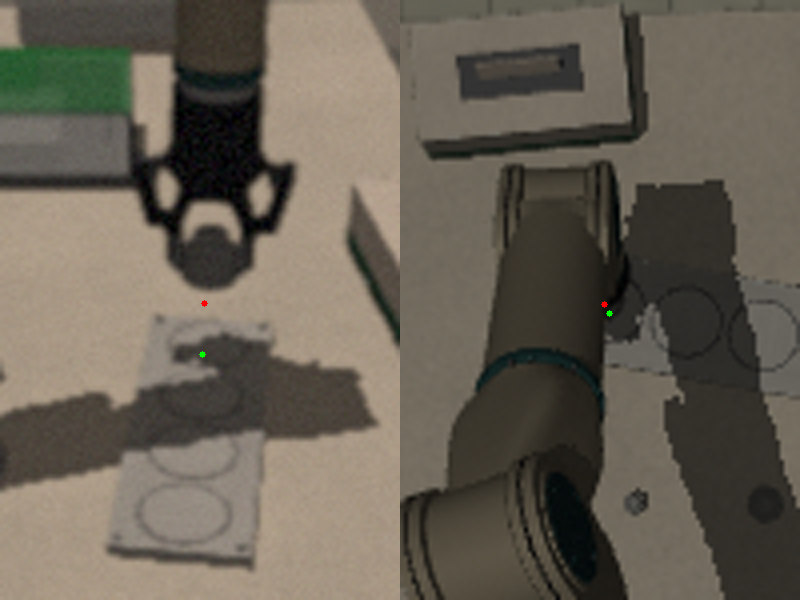

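Call:
servo_tool:
  rows:
    - {"dx":0.025,"dy":-0.001,"dz":0.003,"wx":0,"wy":0,"wz":0,"fingers":1}
    - {"dx":0.03,"dy":0,"dz":0.003,"wx":0,"wy":0,"wz":0,"fingers":1}
    - {"dx":0.018,"dy":0,"dz":0,"wx":0,"wy":0,"wz":0,"fingers":1}
    - {"dx":0,"dy":0,"dz":0,"wx":0,"wy":0,"wz":0,"fingers":1}
    - {"dx":0,"dy":0,"dz":0,"wx":0,"wy":0,"wz":0,"fingers":1}

```text
clock: 14.45
eef_pos: [646.9, 169.5, 0.4]
tool_rot: [0.206, 1.57, -0.004]
force: [0.1, 0.6, -5.0]
width: 47.9
```

```bash
python3 plan.py r4 -14;python3 look.py L6
```

```text
t 14.45 p [646.87 169.52   0.38] w 47.94541247095216 F [ 0.08  0.61 -5.03] q [-0.46  0.92  0.29  1.6  -0.37  0.68 -0.2 ]
sg 1 rot units [-0.    0.01 -0.  ]
sg -1 rot units [30.   -0.   -0.01]
goal [644.1898 172.0296 -14.    ] world d [ -2.6833   2.5061 -14.3752] units(tool now) [ 0.0192  0.0025 -0.0042]
side [array([296.24770961, 197.51712767]), array([296.2437508 , 197.60383218])]
top [array([248.96234962, 183.23659388]), array([248.97034758, 183.25204556])]
```

View pics/L6.png

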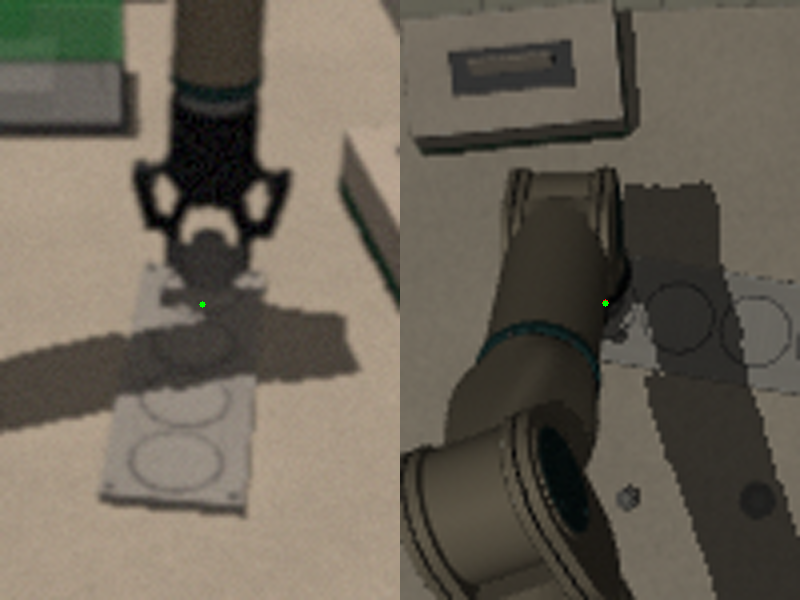

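```bash
python3 - <<'E'
from h import *
np.set_printoptions(precision=2,suppress=True)
for z in (0,50,100,150,200,250): print(z,proj('side',[647,169.5,z]),proj('side',[655,169.5,z]))
x0,y0=int(296.25-50),int(197.5-75)
print('obs axis', [(x0+c/4-.5,y0+r/4-.5) for c,r in ((217,90),(214,160),(210,240),(211,275))])
E
python3 big.py side 260 130 80 60 B10
python3 big.py top 230 160 80 60 B11
```

```text
0 [296.28 197.61] [298.5  197.51]
50 [296.82 185.8 ] [299.09 185.71]
100 [297.38 173.49] [299.7 173.4]
150 [297.97 160.62] [300.34 160.54]
200 [298.59 147.16] [301.01 147.08]
250 [299.24 133.07] [301.72 133.  ]
obs axis [(299.75, 144.0), (299.0, 161.5), (298.0, 181.5), (298.25, 190.25)]
10.0
10.0
```

View pics/B10.png

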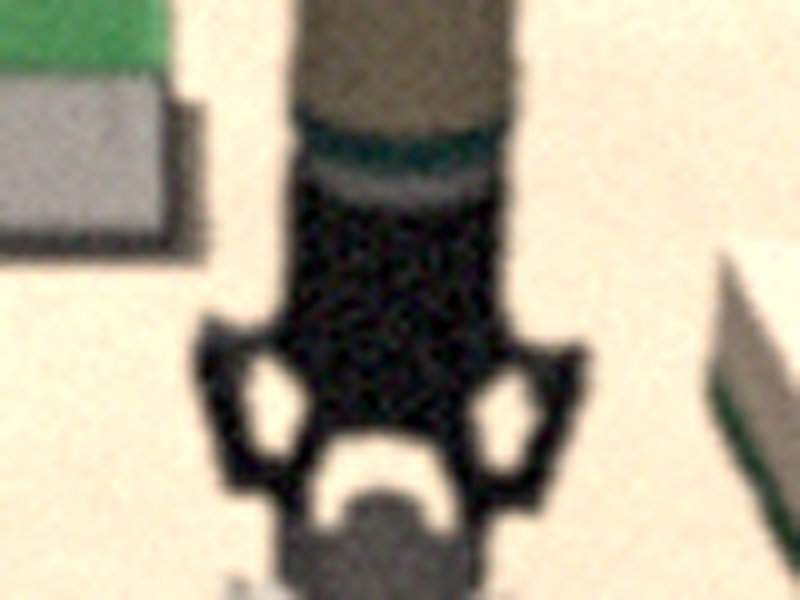

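View pics/B11.png

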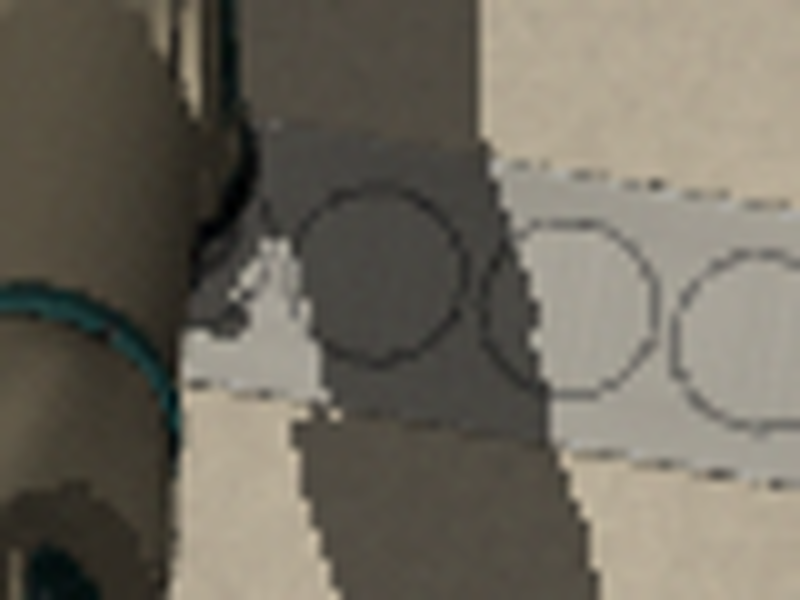

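The side view puts the gripper axis about 3.6 mm toward +x of the reported TCP, with no visible tilt. I'll correct x by about -6 mm and lower to contact.

Call:
servo_tool:
  rows:
    - {"dx":0.006,"dy":0.001,"dz":-0.004,"wx":0,"wy":0,"wz":0,"fingers":1}
    - {"dx":0.004,"dy":0,"dz":-0.004,"wx":0,"wy":0,"wz":0,"fingers":1}
    - {"dx":0.003,"dy":0,"dz":0,"wx":0,"wy":0,"wz":0,"fingers":1}
    - {"dx":0,"dy":0,"dz":0,"wx":0,"wy":0,"wz":0,"fingers":1}

```text
clock: 15.15
eef_pos: [640.6, 171.5, -9.8]
tool_rot: [-2.485, 1.57, -2.695]
force: [0.0, -0.3, -4.7]
width: 47.9
```

Call:
servo_tool:
  rows:
    - {"dx":0.003,"dy":0,"dz":0,"wx":0,"wy":0,"wz":0,"fingers":1}
    - {"dx":0,"dy":0,"dz":0,"wx":0,"wy":0,"wz":0,"fingers":1}

```text
clock: 15.4
eef_pos: [640.7, 171.5, -12.0]
tool_rot: [-2.634, 1.57, -2.844]
force: [-0.0, 0.3, -5.2]
width: 47.8
```

Call:
servo_tool:
  rows:
    - {"dx":0.002,"dy":0,"dz":0,"wx":0,"wy":0,"wz":0,"fingers":1}
    - {"dx":0,"dy":0,"dz":0,"wx":0,"wy":0,"wz":0,"fingers":1}

```text
clock: 15.65
eef_pos: [640.6, 171.6, -13.4]
tool_rot: [-2.863, 1.571, -3.073]
force: [-0.1, -0.2, -4.7]
width: 47.8
```

Call:
servo_tool:
  rows:
    - {"dx":0.002,"dy":0,"dz":0,"wx":0,"wy":0,"wz":0,"fingers":1}
    - {"dx":0,"dy":0,"dz":0,"wx":0,"wy":0,"wz":0,"fingers":1}

```text
clock: 15.9
eef_pos: [640.9, 171.6, -14.1]
tool_rot: [0.907, 1.57, 0.697]
force: [-1.9, 0.0, 1.5]
width: 48.1
```

Call:
servo_tool:
  rows:
    - {"dx":0.002,"dy":0,"dz":0,"wx":0,"wy":0,"wz":0,"fingers":1}
    - {"dx":0,"dy":0,"dz":0,"wx":0,"wy":0,"wz":0,"fingers":1}

```text
clock: 16.15
eef_pos: [641.0, 171.7, -14.2]
tool_rot: [1.375, 1.57, 1.165]
force: [-3.6, -1.6, 11.7]
width: 47.9
```

Contact is at reported -14.1, as predicted. Releasing.

Call:
servo_tool:
  rows:
    - {"dx":0,"dy":0,"dz":0,"wx":0,"wy":0,"wz":0,"fingers":0.3}
    - {"dx":0,"dy":0,"dz":0,"wx":0,"wy":0,"wz":0,"fingers":0}
    - {"dx":0,"dy":0,"dz":0,"wx":0,"wy":0,"wz":0,"fingers":0}
    - {"dx":0,"dy":0,"dz":0,"wx":0,"wy":0,"wz":0,"fingers":0}
    - {"dx":0,"dy":0,"dz":0,"wx":0,"wy":0,"wz":0,"fingers":0}

```text
clock: 16.77
eef_pos: [640.8, 171.6, -16.4]
tool_rot: [-2.111, 1.571, -2.321]
force: [0.0, 0.3, -0.5]
width: 85.1
```

Call:
servo_tool:
  rows:
    - {"dx":-0.02,"dy":0,"dz":0,"wx":0,"wy":0,"wz":0,"fingers":0}
    - {"dx":-0.05,"dy":0,"dz":0,"wx":0,"wy":0,"wz":0,"fingers":0}
    - {"dx":-0.06,"dy":0,"dz":0,"wx":0,"wy":0,"wz":0,"fingers":0}
    - {"dx":0,"dy":0,"dz":0,"wx":0,"wy":0,"wz":0,"fingers":0}

```text
clock: 17.27
eef_pos: [644.4, 172.0, 86.5]
tool_rot: [0.445, 1.562, 0.235]
force: [0.2, -0.7, -0.8]
width: 85.6
```

```bash
python3 plan.py w200 85;python3 big.py side 230 150 120 90 B12;python3 big.py top 200 150 140 100 B13
```

```text
t 17.275 p [644.4  172.03  86.51] w 85.58278272502956 F [ 0.2  -0.73 -0.81] q [-0.5   0.8   0.34  1.58 -0.34  0.81 -0.23]
sg 1 rot units [-0.    0.08 -0.04]
sg -1 rot units [30.   -0.06 -0.12]
goal [444.  21.  85.] world d [-200.4021 -151.0275   -1.513 ] units(tool now) [-0.0008 -0.2527 -0.2193]
6.666666666666667
5.714285714285714
```

View pics/B12.png

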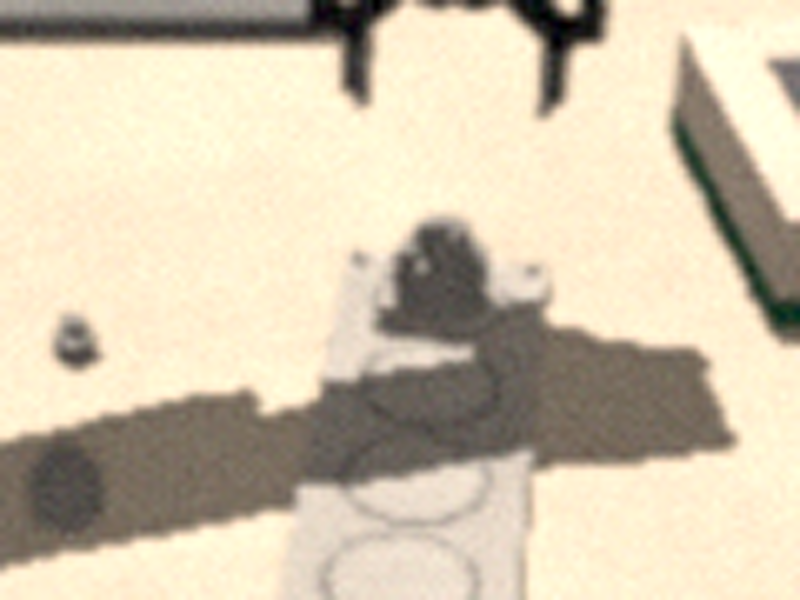

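View pics/B13.png

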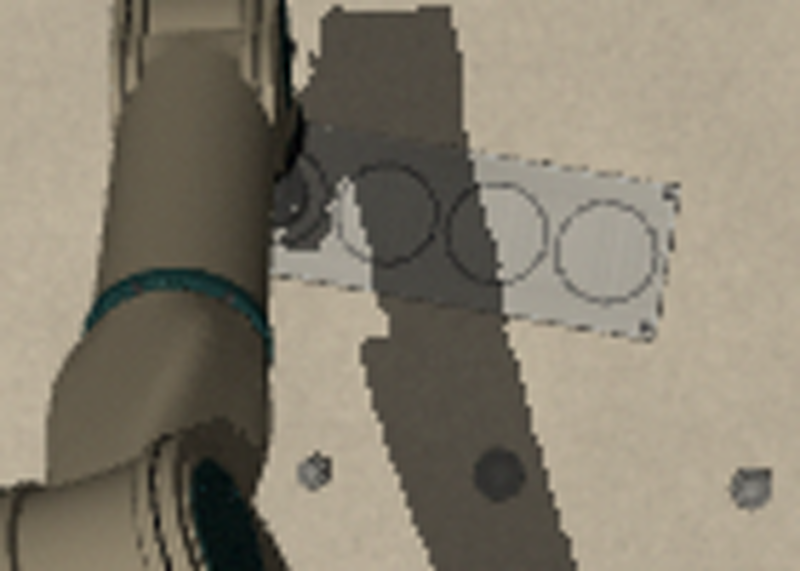

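Call:
servo_tool:
  rows:
    - {"dx":0,"dy":-0.045,"dz":-0.039,"wx":0,"wy":0,"wz":0,"fingers":0}
    - {"dx":0,"dy":-0.05,"dz":-0.043,"wx":0,"wy":0,"wz":0,"fingers":0}
    - {"dx":0,"dy":-0.05,"dz":-0.043,"wx":0,"wy":0,"wz":0,"fingers":0}
    - {"dx":0,"dy":-0.05,"dz":-0.043,"wx":0,"wy":0,"wz":0,"fingers":0}
    - {"dx":0,"dy":-0.04,"dz":-0.035,"wx":0,"wy":0,"wz":0,"fingers":0}

```text
clock: 18.0
eef_pos: [452.3, 29.8, 80.7]
tool_rot: [-2.732, 1.568, -2.943]
force: [0.7, 0.1, 0.7]
width: 85.1
```

Call:
servo_tool:
  rows:
    - {"dx":0,"dy":-0.018,"dz":-0.016,"wx":0,"wy":0,"wz":0,"fingers":0}
    - {"dx":0,"dy":0,"dz":0,"wx":0,"wy":0,"wz":0,"fingers":0}
    - {"dx":0,"dy":0,"dz":0,"wx":0,"wy":0,"wz":0,"fingers":0}

```text
clock: 18.38
eef_pos: [441.5, 20.9, 81.0]
tool_rot: [0.624, 1.57, 0.415]
force: [0.4, 0.4, -0.2]
width: 85.5
```

```bash
python3 plan.py w200 -28;python3 big.py side 210 130 120 90 B14;python3 big.py top 200 150 140 100 B15
```

```text
t 18.375 p [441.48  20.92  81.  ] w 85.48812645284654 F [ 0.36  0.38 -0.18] q [-0.29  0.56  0.26  2.2  -0.35  0.42  0.04]
sg 1 rot units [ 0.01  0.   -0.  ]
sg -1 rot units [-29.99   0.01   0.01]
goal [444.  21. -28.] world d [   2.5225    0.079  -109.0038] units(tool now) [0.1453 0.0008 0.0032]
6.666666666666667
5.714285714285714
```

View pics/B14.png

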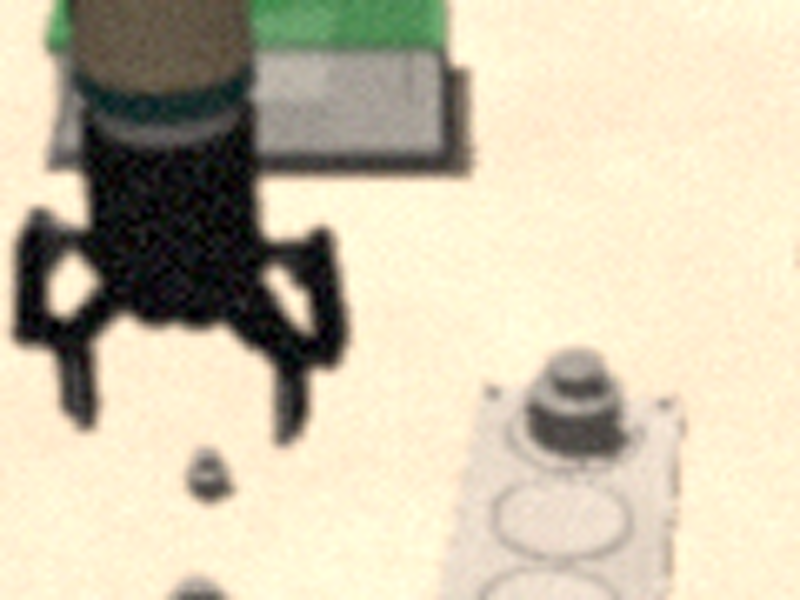

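View pics/B15.png

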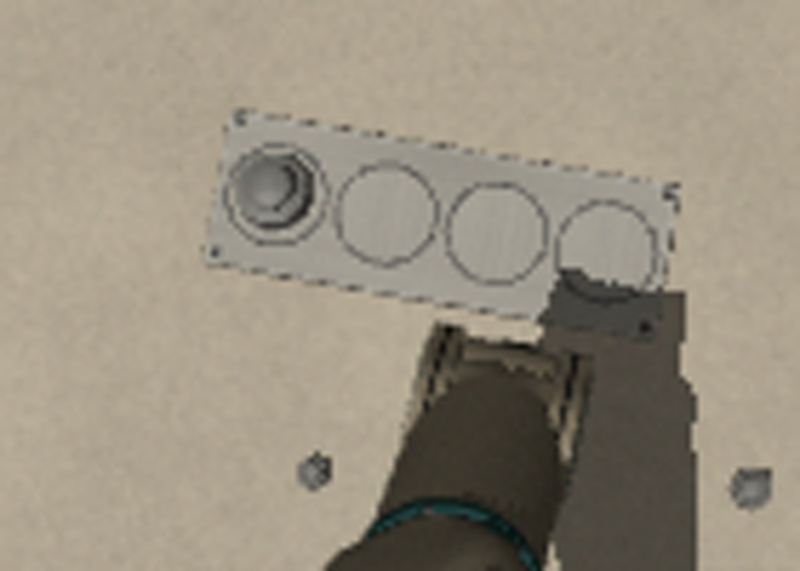

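```bash
cat > chk.py <<'E'
import sys
from fit import *
# usage: chk tag w x y z0
tag,w,x,y,z0=sys.argv[1],sys.argv[2],*map(float,sys.argv[3:6])
out=[]
for n in('side','top'):
    raw=ctrl.get_image(n); g=cv2.cvtColor(raw,cv2.COLOR_RGB2GRAY).astype(float)
    pm=projm(n,np.array([[x,y,z0+S[w][3]/2]]))[0]; B=16; box=(int(pm[0])-B,int(pm[1])-B,2*B,2*B); k=12
    I=g[box[1]:box[1]+2*B,box[0]:box[0]+2*B]
    def f(p):
        m=mask(n,p[0],p[1],S[w],z0,box); mo=mask(n,p[0],p[1],[s*1.0 for s in (S[w][0]+16,S[w][1],S[w][2]+16,S[w][3])],z0,box)
        o=np.clip(mo-m,0,1); return (I*m).sum()/m.sum()-(I*o).sum()/o.sum()
    b=min((f((x+i,y+j)),x+i,y+j) for i in range(-14,15,2) for j in range(-14,15,2))
    q=np.array(b[1:]); s=minimize(f,q,method='Nelder-Mead',options=dict(initial_simplex=[q,q+[2,0],q+[0,2]]))
    print(n,'fit',np.round(s.x,1),'given',x,y,'contrast',round(s.fun,1))
    t=cv2.resize(np.clip(raw[box[1]:box[1]+2*B,box[0]:box[0]+2*B,::-1]*1.4,0,255).astype(np.uint8),None,fx=k,fy=k,interpolation=cv2.INTER_CUBIC)
    for c,col in (((x,y),(0,0,255)),(s.x,(0,255,0))):
      for d,z in ((S[w][0],0),(S[w][0],S[w][1]),(S[w][2],S[w][3])):
        P=(projm(n,ringpts(*c,d/2,z0+z))-[box[0],box[1]]+.5)*k
        cv2.polylines(t,[np.round(P).astype(np.int32)],True,col,1)
    out.append(t)
cv2.imwrite(f'pics/{tag}.png',np.hstack(out))
E
python3 chk.py C1 w500 644.2 172 12
```

```text
side fit [644.5 170.7] given 644.2 172.0 contrast -51.4
top fit [643.9 171.2] given 644.2 172.0 contrast -20.2
```

View pics/C1.png

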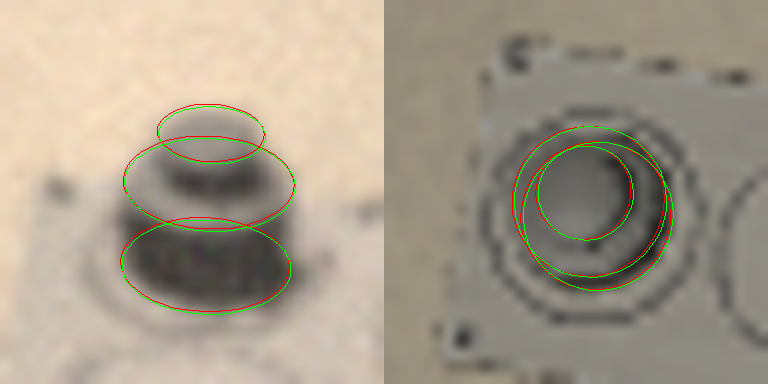

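The 500 g sits within about 1 mm of the ring 4 centre in both views. I'll refine the remaining weights with the same fit, then pick the 200 g.

```bash
python3 chk.py C2 w50 448.5 151 0; python3 chk.py C3 w100 428 -151 0;python3 - <<'E'
import fit,cv2,numpy as np,sys
# rerun chk on the initial pictures for w200
class F: pass
from cell import ctrl
import fit
src=open('chk.py').read().replace("ctrl.get_image(n)","cv2.imread(f'pics/{n}0.png')[:,:,::-1]")
sys.argv=['x','C4','w200','444','21','0']; exec(src)
E
```

```text
side fit [449.8 147.3] given 448.5 151.0 contrast -57.3
top fit [449.1 150.4] given 448.5 151.0 contrast -36.8
side fit [ 429.2 -157.7] given 428.0 -151.0 contrast -54.0
top fit [ 428.4 -151. ] given 428.0 -151.0 contrast -33.4
side fit [445.   17.4] given 444.0 21.0 contrast -61.5
top fit [444.7  19.4] given 444.0 21.0 contrast -32.2
```

View pics/C4.png

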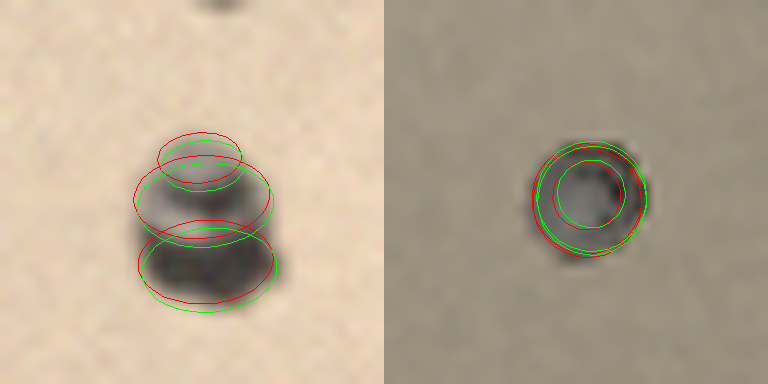

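Call:
servo_tool:
  rows:
    - {"dx":0.035,"dy":-0.001,"dz":0,"wx":0,"wy":0,"wz":0,"fingers":0}
    - {"dx":0.04,"dy":0,"dz":0,"wx":0,"wy":0,"wz":0,"fingers":0}
    - {"dx":0.035,"dy":0,"dz":0,"wx":0,"wy":0,"wz":0,"fingers":0}
    - {"dx":0.012,"dy":0,"dz":0,"wx":0,"wy":0,"wz":0,"fingers":0}
    - {"dx":0,"dy":0,"dz":0,"wx":0,"wy":0,"wz":0,"fingers":0}

```text
clock: 19.4
eef_pos: [439.8, 20.1, -8.3]
tool_rot: [2.989, 1.569, 2.778]
force: [-0.4, -0.0, 0.0]
width: 85.6
```

```bash
python3 plan.py w200 -19;python3 big.py side 200 180 80 60 B16;python3 big.py top 230 180 80 60 B17
```

```text
t 19.4 p [439.78  20.12  -8.31] w 85.64939599713229 F [-0.37 -0.    0.03] q [-0.28  0.76  0.26  2.24 -0.83  0.24  0.52]
sg 1 rot units [-0.   -0.02 -0.  ]
sg -1 rot units [30.   -0.01  0.03]
goal [444.  21. -19.] world d [  4.2162   0.8848 -10.6914] units(tool now) [0.0142 0.0023 0.0053]
10.0
10.0
```

View pics/B16.png

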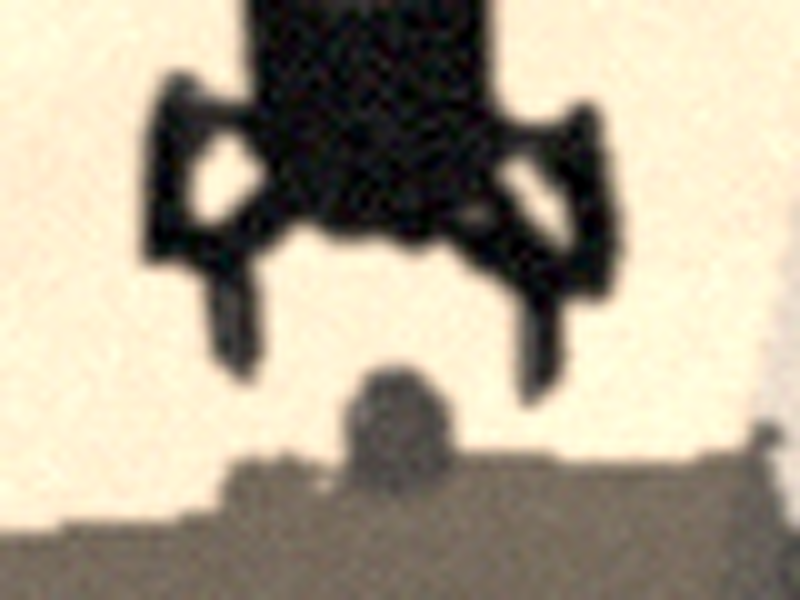

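Joint 6 is at 0.24, close to its 0.23 limit, but the null space is adapting. I'll continue slowly.

Call:
servo_tool:
  rows:
    - {"dx":0.005,"dy":0,"dz":0.002,"wx":0,"wy":0,"wz":0,"fingers":0}
    - {"dx":0.005,"dy":0,"dz":0,"wx":0,"wy":0,"wz":0,"fingers":0}
    - {"dx":0.004,"dy":0,"dz":0,"wx":0,"wy":0,"wz":0,"fingers":0}
    - {"dx":0,"dy":0,"dz":0,"wx":0,"wy":0,"wz":0,"fingers":0}

```text
clock: 20.0
eef_pos: [441.9, 19.9, -18.0]
tool_rot: [1.902, 1.569, 1.692]
force: [-0.1, -0.1, 0.4]
width: 85.4
```

```bash
python3 plan.py w200 -19;python3 -c "
from cell import ctrl
s=ctrl.read_state();print(s['qpos'],s['qd'])"
```

```text
t 20.0 p [441.93  19.89 -18.02] w 85.37833330925014 F [-0.06 -0.09  0.36] q [-0.29  0.78  0.27  2.24 -0.96  0.24  0.64]
sg 1 rot units [-0.   -0.01 -0.02]
sg -1 rot units [30.   -0.03  0.01]
goal [444.  21. -19.] world d [ 2.0701  1.1068 -0.98  ] units(tool now) [0.0013 0.002  0.0024]
[-0.29084032  0.78441069  0.27362078  2.23828532 -0.95994715  0.23739205
  0.64154738] [ 0.00226986 -0.00685349 -0.00170952  0.00113105  0.01545762  0.00037087
 -0.01410571]
```

Call:
servo_tool:
  rows:
    - {"dx":0,"dy":0,"dz":0,"wx":0,"wy":0,"wz":0,"fingers":0.3}
    - {"dx":0,"dy":0,"dz":0,"wx":0,"wy":0,"wz":0,"fingers":0.6}
    - {"dx":0,"dy":0,"dz":0,"wx":0,"wy":0,"wz":0,"fingers":1}
    - {"dx":0,"dy":0,"dz":0,"wx":0,"wy":0,"wz":0,"fingers":1}
    - {"dx":0,"dy":0,"dz":0,"wx":0,"wy":0,"wz":0,"fingers":1}

```text
clock: 20.62
eef_pos: [441.6, 20.0, -17.6]
tool_rot: [1.912, 1.569, 1.701]
force: [-0.9, 0.6, 7.1]
width: 32.7
```

Call:
servo_tool:
  rows:
    - {"dx":0,"dy":0,"dz":0,"wx":0,"wy":0,"wz":0,"fingers":1}
    - {"dx":0,"dy":0,"dz":0,"wx":0,"wy":0,"wz":0,"fingers":1}

```text
clock: 20.88
eef_pos: [441.7, 19.9, -17.6]
tool_rot: [1.888, 1.569, 1.677]
force: [-0.6, 0.6, 7.2]
width: 32.9
```

```bash
python3 plan.py w200 -19;python3 big.py side 200 180 80 60 B18
```

```text
t 20.875 p [441.66  19.93 -17.59] w 32.93067970538838 F [-0.59  0.56  7.21] q [-0.29  0.78  0.27  2.24 -0.96  0.24  0.64]
sg 1 rot units [-0.   -0.01 -0.02]
sg -1 rot units [30.   -0.03  0.01]
goal [444.  21. -19.] world d [ 2.3393  1.067  -1.4089] units(tool now) [0.0019 0.002  0.0028]
10.0
```

View pics/B18.png

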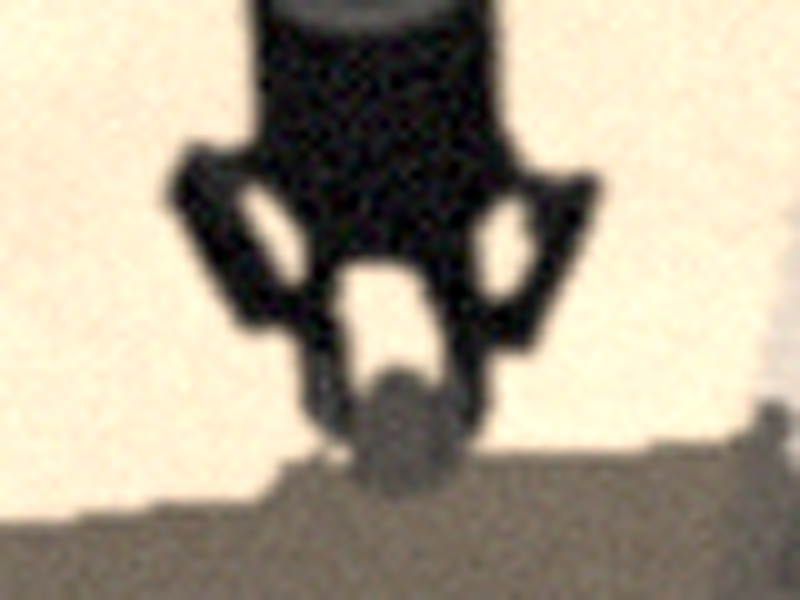

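The pads only overlap the top 7 mm or so of the 200 g body, and the upward force comes from the pads swinging forward as they close. I'll reopen, go 8 mm deeper and regrip.

Call:
servo_tool:
  rows:
    - {"dx":0,"dy":0,"dz":0,"wx":0,"wy":0,"wz":0,"fingers":0.3}
    - {"dx":0,"dy":0,"dz":0,"wx":0,"wy":0,"wz":0,"fingers":0.2}
    - {"dx":0.004,"dy":0,"dz":0,"wx":0,"wy":0,"wz":0,"fingers":0.2}
    - {"dx":0.004,"dy":0,"dz":0,"wx":0,"wy":0,"wz":0,"fingers":0.2}
    - {"dx":0,"dy":0,"dz":0,"wx":0,"wy":0,"wz":0,"fingers":0.2}

```text
clock: 21.55
eef_pos: [441.5, 19.8, -24.4]
tool_rot: [2.489, 1.569, 2.279]
force: [0.1, 0.2, -0.4]
width: 68.3
```

```bash
python3 plan.py w200 -26;python3 big.py side 200 180 80 60 B19
```

```text
t 21.55 p [441.48  19.83 -24.42] w 68.3239468547846 F [ 0.14  0.21 -0.43] q [-0.3   0.8   0.28  2.24 -1.03  0.24  0.72]
sg 1 rot units [-0.   -0.01 -0.01]
sg -1 rot units [30.   -0.02  0.02]
goal [444.  21. -26.] world d [ 2.5153  1.1695 -1.5841] units(tool now) [0.0021 0.0022 0.003 ]
10.0
```

View pics/B19.png

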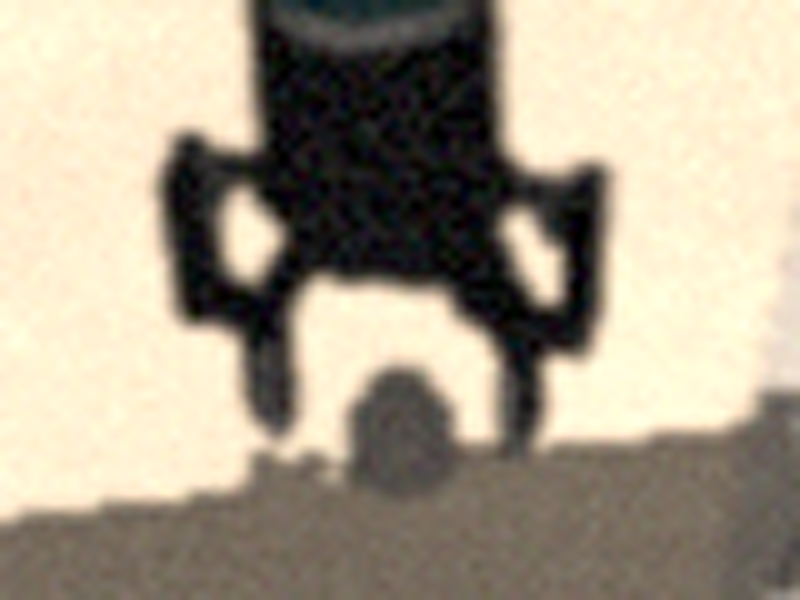

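Call:
servo_tool:
  rows:
    - {"dx":0,"dy":0,"dz":0,"wx":0,"wy":0,"wz":0,"fingers":0.4}
    - {"dx":0,"dy":0,"dz":0,"wx":0,"wy":0,"wz":0,"fingers":0.6}
    - {"dx":0,"dy":0,"dz":0,"wx":0,"wy":0,"wz":0,"fingers":1}
    - {"dx":0,"dy":0,"dz":0,"wx":0,"wy":0,"wz":0,"fingers":1}
    - {"dx":0,"dy":0,"dz":0,"wx":0,"wy":0,"wz":0,"fingers":1}

```text
clock: 22.22
eef_pos: [441.7, 19.9, -23.7]
tool_rot: [1.88, 1.569, 1.67]
force: [-1.1, 0.3, 5.7]
width: 33.7
```

Call:
servo_tool:
  rows:
    - {"dx":-0.005,"dy":0,"dz":0,"wx":0,"wy":0,"wz":0,"fingers":1}
    - {"dx":-0.005,"dy":0,"dz":0,"wx":0,"wy":0,"wz":0,"fingers":1}
    - {"dx":0,"dy":0,"dz":0,"wx":0,"wy":0,"wz":0,"fingers":1}

```text
clock: 22.6
eef_pos: [441.9, 19.9, -16.4]
tool_rot: [1.923, 1.569, 1.713]
force: [0.8, -0.3, -1.9]
width: 33.7
```

It is held, Fz -1.9 N. Lifting and carrying to ring 3.

Call:
servo_tool:
  rows:
    - {"dx":-0.02,"dy":0,"dz":0,"wx":0,"wy":0,"wz":0,"fingers":1}
    - {"dx":-0.03,"dy":0,"dz":0,"wx":0,"wy":0,"wz":0,"fingers":1}
    - {"dx":-0.035,"dy":0,"dz":0,"wx":0,"wy":0,"wz":0,"fingers":1}
    - {"dx":-0.02,"dy":0,"dz":0,"wx":0,"wy":0,"wz":0,"fingers":1}
    - {"dx":0,"dy":0,"dz":0,"wx":0,"wy":0,"wz":0,"fingers":1}

```text
clock: 23.22
eef_pos: [442.3, 19.9, 62.7]
tool_rot: [1.132, 1.569, 0.922]
force: [-0.2, 0.3, -1.9]
width: 33.1
```

```bash
sed -i 's/g=np.array(\[\*T\[t\],z\])/g=np.array([*(np.array(T[t])-[3.1,-.2]),z])/; s/w50=(448.5,151),w100=(428,-151)/w50=(449,150.6),w100=(428.4,-151.5)/' plan.py; python3 plan.py r3 62
```

```text
t 23.225 p [442.33  19.95  62.68] w 33.1424286077998 F [-0.2   0.25 -1.9 ] q [-0.5   0.67  0.59  2.21 -0.82  0.49  0.53]
sg 1 rot units [ 0.01  0.01 -0.02]
sg -1 rot units [-29.99   0.03   0.01]
goal [624.8299  95.9432  62.    ] world d [182.5013  75.9958  -0.6812] units(tool now) [0.0013 0.1497 0.217 ]
```

Call:
servo_tool:
  rows:
    - {"dx":0,"dy":0.02,"dz":0.03,"wx":0,"wy":0,"wz":0,"fingers":1}
    - {"dx":0,"dy":0.035,"dz":0.05,"wx":0,"wy":0,"wz":0,"fingers":1}
    - {"dx":0,"dy":0.04,"dz":0.057,"wx":0,"wy":0,"wz":0,"fingers":1}
    - {"dx":0,"dy":0.034,"dz":0.05,"wx":0,"wy":0,"wz":0,"fingers":1}
    - {"dx":0,"dy":0.021,"dz":0.03,"wx":0,"wy":0,"wz":0,"fingers":1}

```text
clock: 23.85
eef_pos: [625.6, 97.4, 60.3]
tool_rot: [2.393, 1.568, 2.184]
force: [0.1, -0.0, -2.0]
width: 33.5
```

Call:
servo_tool:
  rows:
    - {"dx":0,"dy":0,"dz":0,"wx":0,"wy":0,"wz":0,"fingers":1}
    - {"dx":0,"dy":0,"dz":0,"wx":0,"wy":0,"wz":0,"fingers":1}

```text
clock: 24.1
eef_pos: [622.7, 95.2, 60.8]
tool_rot: [2.999, 1.567, 2.788]
force: [-0.6, 0.4, -1.5]
width: 33.1
```

```bash
python3 plan.py r3 0
```

```text
t 24.1 p [622.68  95.16  60.82] w 33.101683436615126 F [-0.62  0.36 -1.53] q [-0.58  0.88  0.69  1.7  -0.73  0.84  0.23]
sg 1 rot units [-0.01 -0.04 -0.01]
sg -1 rot units [29.99 -0.01  0.06]
goal [624.8299  95.9432   0.    ] world d [  2.1483   0.7868 -60.8168] units(tool now) [0.0811 0.0016 0.0029]
```

Call:
servo_tool:
  rows:
    - {"dx":0.025,"dy":0,"dz":0,"wx":0,"wy":0,"wz":0,"fingers":1}
    - {"dx":0.035,"dy":0,"dz":0,"wx":0,"wy":0,"wz":0,"fingers":1}
    - {"dx":0.02,"dy":0,"dz":0,"wx":0,"wy":0,"wz":0,"fingers":1}
    - {"dx":0,"dy":0,"dz":0,"wx":0,"wy":0,"wz":0,"fingers":1}
    - {"dx":0,"dy":0,"dz":0,"wx":0,"wy":0,"wz":0,"fingers":1}

```text
clock: 24.72
eef_pos: [624.8, 95.6, 2.6]
tool_rot: [1.524, 1.569, 1.313]
force: [-0.1, -0.1, -1.6]
width: 33.4
```

```bash
python3 plan.py r3 -11.7; python3 big.py side 250 160 100 75 B20
```

```text
t 24.725 p [624.82  95.59   2.63] w 33.390896415064475 F [-0.12 -0.1  -1.64] q [-0.55  0.96  0.63  1.72 -0.79  0.74  0.28]
sg 1 rot units [-0.    0.   -0.01]
sg -1 rot units [30.   -0.02 -0.  ]
goal [624.8299  95.9432 -11.7   ] world d [  0.0129   0.3517 -14.3268] units(tool now) [ 0.0191  0.0004 -0.0001]
8.0
```

View pics/B20.png

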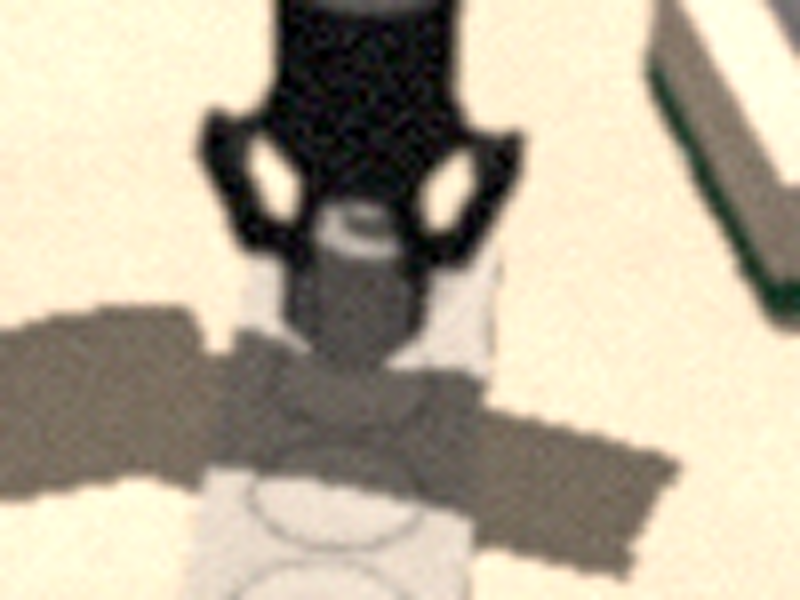

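Call:
servo_tool:
  rows:
    - {"dx":0.007,"dy":0,"dz":0,"wx":0,"wy":0,"wz":0,"fingers":1}
    - {"dx":0.006,"dy":0,"dz":0,"wx":0,"wy":0,"wz":0,"fingers":1}
    - {"dx":0.004,"dy":0,"dz":0,"wx":0,"wy":0,"wz":0,"fingers":1}
    - {"dx":0,"dy":0,"dz":0,"wx":0,"wy":0,"wz":0,"fingers":1}

```text
clock: 25.28
eef_pos: [624.1, 96.0, -11.0]
tool_rot: [2.441, 1.569, 2.231]
force: [0.1, -0.6, -1.8]
width: 33.5
```

Call:
servo_tool:
  rows:
    - {"dx":0.002,"dy":0,"dz":0,"wx":0,"wy":0,"wz":0,"fingers":1}
    - {"dx":0,"dy":0,"dz":0,"wx":0,"wy":0,"wz":0,"fingers":1}

```text
clock: 25.52
eef_pos: [624.5, 95.9, -11.5]
tool_rot: [1.89, 1.569, 1.679]
force: [-0.9, 0.1, 3.0]
width: 33.6
```

On the plate (Fz changed from -1.8 to +3.0). Releasing and rising.

Call:
servo_tool:
  rows:
    - {"dx":0,"dy":0,"dz":0,"wx":0,"wy":0,"wz":0,"fingers":0.4}
    - {"dx":0,"dy":0,"dz":0,"wx":0,"wy":0,"wz":0,"fingers":0.1}
    - {"dx":0,"dy":0,"dz":0,"wx":0,"wy":0,"wz":0,"fingers":0}
    - {"dx":0,"dy":0,"dz":0,"wx":0,"wy":0,"wz":0,"fingers":0}
    - {"dx":0,"dy":0,"dz":0,"wx":0,"wy":0,"wz":0,"fingers":0}

```text
clock: 26.15
eef_pos: [624.3, 95.9, -12.2]
tool_rot: [2.186, 1.569, 1.976]
force: [0.2, -0.3, -0.2]
width: 85.4
```

Call:
servo_tool:
  rows:
    - {"dx":-0.02,"dy":0,"dz":0,"wx":0,"wy":0,"wz":0,"fingers":0}
    - {"dx":-0.05,"dy":0,"dz":0,"wx":0,"wy":0,"wz":0,"fingers":0}
    - {"dx":-0.05,"dy":0,"dz":0,"wx":0,"wy":0,"wz":0,"fingers":0}
    - {"dx":0,"dy":0,"dz":0,"wx":0,"wy":0,"wz":0,"fingers":0}

```text
clock: 26.65
eef_pos: [627.2, 95.4, 82.0]
tool_rot: [0.525, 1.564, 0.315]
force: [-0.0, 0.4, 0.5]
width: 85.4
```

```bash
python3 plan.py w100 75
```

```text
t 26.65 p [627.15  95.43  82.01] w 85.36718535348612 F [-0.04  0.39  0.47] q [-0.6   0.86  0.71  1.69 -0.71  0.87  0.21]
sg 1 rot units [-0.    0.06 -0.03]
sg -1 rot units [30.   -0.05 -0.09]
goal [ 425.3 -151.3   75. ] world d [-201.8508 -246.7288   -7.013 ] units(tool now) [ 0.007  -0.3779 -0.1946]
```

Call:
servo_tool:
  rows:
    - {"dx":0,"dy":-0.035,"dz":-0.018,"wx":0,"wy":0,"wz":0,"fingers":0}
    - {"dx":0,"dy":-0.055,"dz":-0.028,"wx":0,"wy":0,"wz":0,"fingers":0}
    - {"dx":0,"dy":-0.06,"dz":-0.031,"wx":0,"wy":0,"wz":0,"fingers":0}
    - {"dx":0,"dy":-0.06,"dz":-0.031,"wx":0,"wy":0,"wz":0,"fingers":0}
    - {"dx":0,"dy":-0.06,"dz":-0.031,"wx":0,"wy":0,"wz":0,"fingers":0}

```text
clock: 27.28
eef_pos: [478.9, -81.5, 77.7]
tool_rot: [2.356, 1.569, 2.146]
force: [-0.1, -1.1, 0.4]
width: 85.2
```

Call:
servo_tool:
  rows:
    - {"dx":0,"dy":-0.055,"dz":-0.028,"wx":0,"wy":0,"wz":0,"fingers":0}
    - {"dx":0,"dy":-0.04,"dz":-0.02,"wx":0,"wy":0,"wz":0,"fingers":0}
    - {"dx":0,"dy":-0.013,"dz":-0.008,"wx":0,"wy":0,"wz":0,"fingers":0}
    - {"dx":0,"dy":0,"dz":0,"wx":0,"wy":0,"wz":0,"fingers":0}
    - {"dx":0,"dy":0,"dz":0,"wx":0,"wy":0,"wz":0,"fingers":0}

```text
clock: 27.9
eef_pos: [423.3, -149.7, 77.4]
tool_rot: [1.901, 1.569, 1.693]
force: [-1.1, 0.5, 1.2]
width: 85.4
```

```bash
python3 plan.py w100 -24; python3 chk.py C5 w200 627.9 95.7 12; python3 chk.py C6 w500 644.2 172 12;python3 big.py side 200 190 120 90 B21
```

```text
t 27.9 p [ 423.28 -149.69   77.44] w 85.35852371467085 F [-1.05  0.52  1.23] q [-0.12  0.64  0.6   2.18 -0.74  0.53  0.84]
sg 1 rot units [ 0.02 -0.01 -0.02]
sg -1 rot units [-29.98   0.03  -0.01]
goal [ 425.3 -151.3  -24. ] world d [   2.0201   -1.6056 -101.4428] units(tool now) [ 0.1353 -0.0018  0.0032]
side fit [627.9  89.7] given 627.9 95.7 contrast -41.1
top fit [627.2  96.4] given 627.9 95.7 contrast -28.4
side fit [644.3 171.2] given 644.2 172.0 contrast -51.0
top fit [643.9 171.2] given 644.2 172.0 contrast -20.2
6.666666666666667
```

View pics/B21.png

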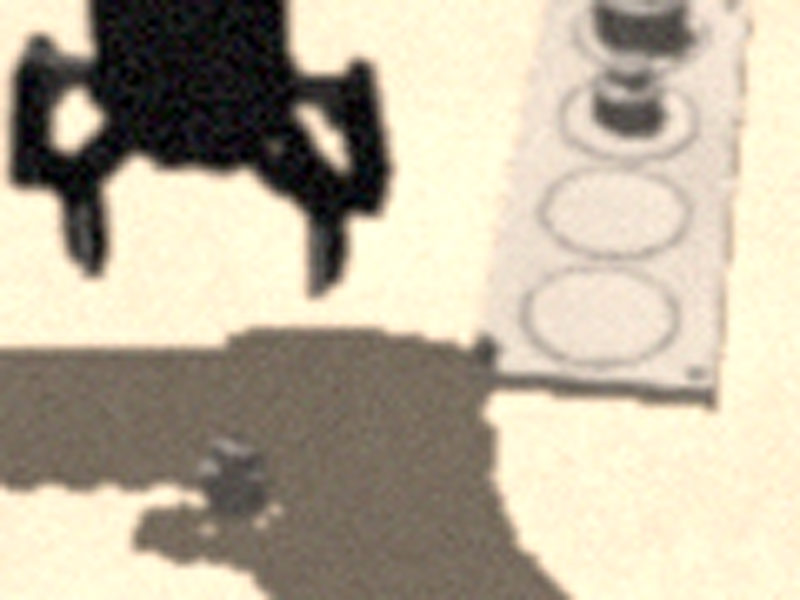

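View pics/C5.png

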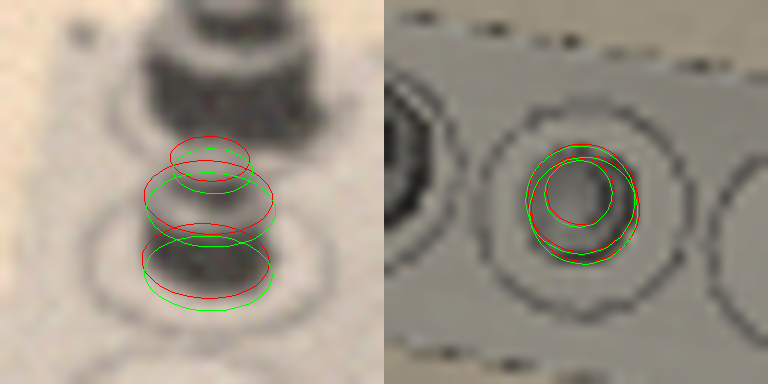

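The 200 g is centred in ring 3; the side view and top view both match the expected outline. Descending on the 100 g.

Call:
servo_tool:
  rows:
    - {"dx":0.035,"dy":-0.001,"dz":0.001,"wx":0,"wy":0,"wz":0,"fingers":0}
    - {"dx":0.04,"dy":0,"dz":0,"wx":0,"wy":0,"wz":0,"fingers":0}
    - {"dx":0.035,"dy":0,"dz":0,"wx":0,"wy":0,"wz":0,"fingers":0.1}
    - {"dx":0.005,"dy":0,"dz":0,"wx":0,"wy":0,"wz":0,"fingers":0.2}
    - {"dx":0,"dy":0,"dz":0,"wx":0,"wy":0,"wz":0,"fingers":0.2}

```text
clock: 28.78
eef_pos: [422.9, -151.9, -8.4]
tool_rot: [2.142, 1.569, 1.931]
force: [-0.7, -0.6, 1.0]
width: 68.1
```

```bash
python3 plan.py w100 -25; python3 big.py side 195 215 80 60 B22
```

```text
t 28.775 p [ 422.9  -151.89   -8.39] w 68.133656003086 F [-0.73 -0.56  1.02] q [ 0.05  0.78  0.35  2.22 -0.95  0.3   1.02]
sg 1 rot units [-0.   -0.01 -0.01]
sg -1 rot units [30.   -0.02  0.01]
goal [ 425.3 -151.3  -25. ] world d [  2.3963   0.5858 -16.6068] units(tool now) [0.0221 0.0014 0.003 ]
10.0
```

View pics/B22.png

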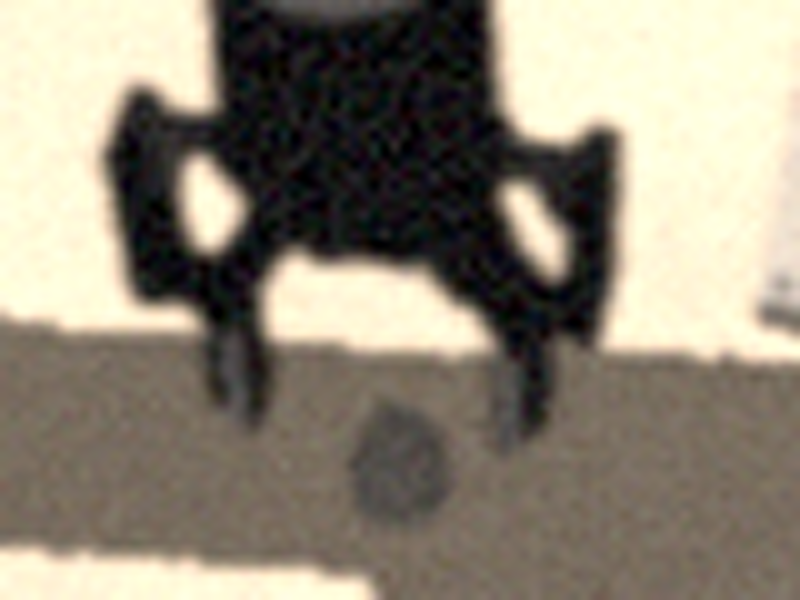

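The jaws' mid is at column 382 and the weight at 400, so I'll shift about 4-5 mm along +z and go down.

Call:
servo_tool:
  rows:
    - {"dx":0.005,"dy":0.001,"dz":0.005,"wx":0,"wy":0,"wz":0,"fingers":0.2}
    - {"dx":0.008,"dy":0,"dz":0,"wx":0,"wy":0,"wz":0,"fingers":0.2}
    - {"dx":0.008,"dy":0,"dz":0,"wx":0,"wy":0,"wz":0,"fingers":0.2}
    - {"dx":0,"dy":0,"dz":0,"wx":0,"wy":0,"wz":0,"fingers":0.2}

```text
clock: 29.32
eef_pos: [426.1, -151.6, -24.9]
tool_rot: [2.436, 1.568, 2.226]
force: [-1.1, -0.7, 0.8]
width: 68.5
```

```bash
python3 plan.py w100 -25; python3 big.py side 195 215 80 60 B23
```

```text
t 29.325 p [ 426.12 -151.59  -24.89] w 68.46309359153048 F [-1.11 -0.69  0.76] q [ 0.07  0.81  0.31  2.21 -1.    0.27  1.07]
sg 1 rot units [-0.   -0.02 -0.02]
sg -1 rot units [30.   -0.03  0.03]
goal [ 425.3 -151.3  -25. ] world d [-0.8153  0.2883 -0.1112] units(tool now) [ 0.0002  0.0001 -0.0011]
10.0
```

View pics/B23.png

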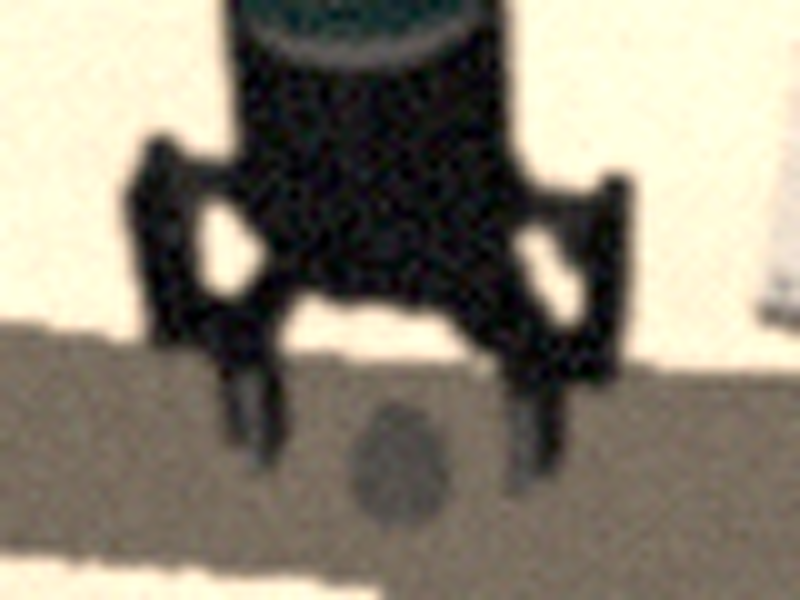

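Centred. Closing.

Call:
servo_tool:
  rows:
    - {"dx":0,"dy":0,"dz":0,"wx":0,"wy":0,"wz":0,"fingers":0.4}
    - {"dx":0,"dy":0,"dz":0,"wx":0,"wy":0,"wz":0,"fingers":0.6}
    - {"dx":0,"dy":0,"dz":0,"wx":0,"wy":0,"wz":0,"fingers":1}
    - {"dx":0,"dy":0,"dz":0,"wx":0,"wy":0,"wz":0,"fingers":1}
    - {"dx":0,"dy":0,"dz":0,"wx":0,"wy":0,"wz":0,"fingers":1}

```text
clock: 30.0
eef_pos: [426.6, -151.8, -24.0]
tool_rot: [1.817, 1.569, 1.607]
force: [-0.9, 0.8, 5.7]
width: 25.1
```

Call:
servo_tool:
  rows:
    - {"dx":0,"dy":0,"dz":0,"wx":0,"wy":0,"wz":0,"fingers":1}
    - {"dx":-0.005,"dy":0,"dz":0,"wx":0,"wy":0,"wz":0,"fingers":1}
    - {"dx":-0.005,"dy":0,"dz":0,"wx":0,"wy":0,"wz":0,"fingers":1}
    - {"dx":0,"dy":0,"dz":0,"wx":0,"wy":0,"wz":0,"fingers":1}

```text
clock: 30.5
eef_pos: [426.8, -151.8, -16.6]
tool_rot: [1.955, 1.57, 1.745]
force: [-0.8, 0.1, -2.1]
width: 25.2
```

```bash
python3 plan.py r2 62; python3 big.py side 195 215 80 60 B24
```

```text
t 30.5 p [ 426.79 -151.78  -16.64] w 25.17204695461134 F [-0.83  0.06 -2.07] q [ 0.05  0.8   0.34  2.21 -0.98  0.29  1.05]
sg 1 rot units [ 0.   -0.   -0.01]
sg -1 rot units [-30.     0.02  -0.01]
goal [608.5701  19.6568  62.    ] world d [181.7808 171.433   78.6446] units(tool now) [-0.1046  0.2742  0.1894]
10.0
```

View pics/B24.png

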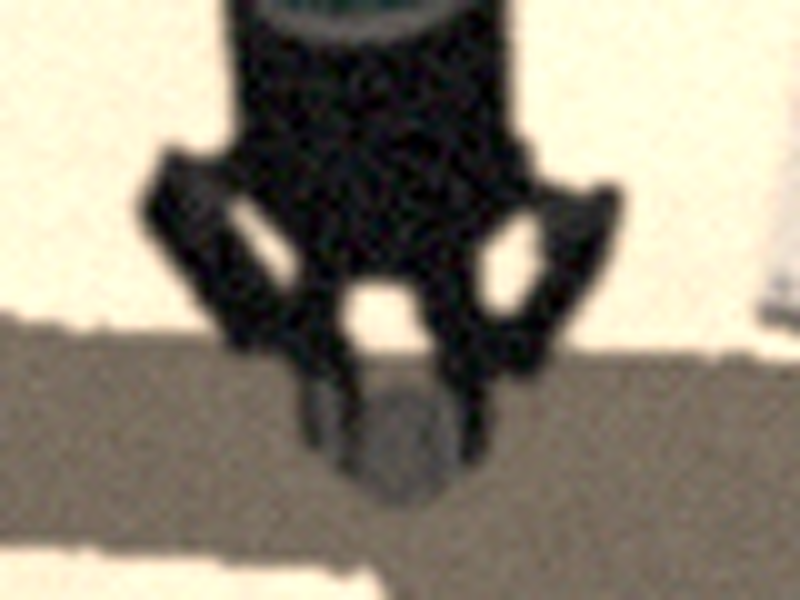

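Held. Lifting and moving to ring 2.

Call:
servo_tool:
  rows:
    - {"dx":-0.02,"dy":0,"dz":0,"wx":0,"wy":0,"wz":0,"fingers":1}
    - {"dx":-0.035,"dy":0,"dz":0,"wx":0,"wy":0,"wz":0,"fingers":1}
    - {"dx":-0.035,"dy":0,"dz":0,"wx":0,"wy":0,"wz":0,"fingers":1}
    - {"dx":-0.015,"dy":0,"dz":0,"wx":0,"wy":0,"wz":0,"fingers":1}
    - {"dx":0,"dy":0,"dz":0,"wx":0,"wy":0,"wz":0,"fingers":1}

```text
clock: 31.18
eef_pos: [427.1, -151.8, 62.1]
tool_rot: [1.471, 1.569, 1.262]
force: [-0.3, -0.1, -1.1]
width: 25.0
```

Call:
servo_tool:
  rows:
    - {"dx":0,"dy":0.03,"dz":0.02,"wx":0,"wy":0,"wz":0,"fingers":1}
    - {"dx":0,"dy":0.05,"dz":0.035,"wx":0,"wy":0,"wz":0,"fingers":1}
    - {"dx":0,"dy":0.06,"dz":0.042,"wx":0,"wy":0,"wz":0,"fingers":1}
    - {"dx":0,"dy":0.06,"dz":0.042,"wx":0,"wy":0,"wz":0,"fingers":1}
    - {"dx":0,"dy":0.045,"dz":0.03,"wx":0,"wy":0,"wz":0,"fingers":1}

```text
clock: 31.8
eef_pos: [589.8, 4.0, 60.2]
tool_rot: [2.511, 1.568, 2.304]
force: [0.3, -0.1, -1.2]
width: 24.8
```

Call:
servo_tool:
  rows:
    - {"dx":0,"dy":0.026,"dz":0.018,"wx":0,"wy":0,"wz":0,"fingers":1}
    - {"dx":0,"dy":0,"dz":0,"wx":0,"wy":0,"wz":0,"fingers":1}
    - {"dx":0,"dy":0,"dz":0,"wx":0,"wy":0,"wz":0,"fingers":1}
    - {"dx":0,"dy":0,"dz":0,"wx":0,"wy":0,"wz":0,"fingers":1}

```text
clock: 32.3
eef_pos: [605.1, 16.1, 61.8]
tool_rot: [2.727, 1.569, 2.515]
force: [0.2, -0.0, -1.2]
width: 24.9
```

```bash
python3 plan.py r2 0
```

```text
t 32.3 p [605.05  16.11  61.81] w 24.86712751165013 F [ 0.22 -0.   -1.19] q [-0.48  0.86  0.7   1.77 -0.75  0.8   0.39]
sg 1 rot units [-0.02 -0.02 -0.01]
sg -1 rot units [29.98 -0.01  0.03]
goal [608.5701  19.6568   0.    ] world d [  3.5197   3.5493 -61.8068] units(tool now) [0.0824 0.0055 0.0038]
```

Call:
servo_tool:
  rows:
    - {"dx":0.025,"dy":0.003,"dz":0.002,"wx":0,"wy":0,"wz":0,"fingers":1}
    - {"dx":0.035,"dy":0.002,"dz":0,"wx":0,"wy":0,"wz":0,"fingers":1}
    - {"dx":0.02,"dy":0,"dz":0,"wx":0,"wy":0,"wz":0,"fingers":1}
    - {"dx":0,"dy":0,"dz":0,"wx":0,"wy":0,"wz":0,"fingers":1}
    - {"dx":0,"dy":0,"dz":0,"wx":0,"wy":0,"wz":0,"fingers":1}

```text
clock: 32.92
eef_pos: [608.9, 20.6, 2.5]
tool_rot: [1.52, 1.57, 1.31]
force: [0.6, -0.2, -1.1]
width: 25.2
```

```bash
python3 plan.py r2 -12; python3 big.py side 250 170 100 75 B25
```

```text
t 32.925 p [608.87  20.6    2.45] w 25.155409652705526 F [ 0.59 -0.18 -1.14] q [-0.45  0.94  0.63  1.79 -0.83  0.71  0.44]
sg 1 rot units [-0.    0.   -0.01]
sg -1 rot units [30.   -0.02 -0.  ]
goal [608.5701  19.6568 -12.    ] world d [ -0.2963  -0.9417 -14.452 ] units(tool now) [ 0.0193 -0.0013 -0.0001]
8.0
```

View pics/B25.png

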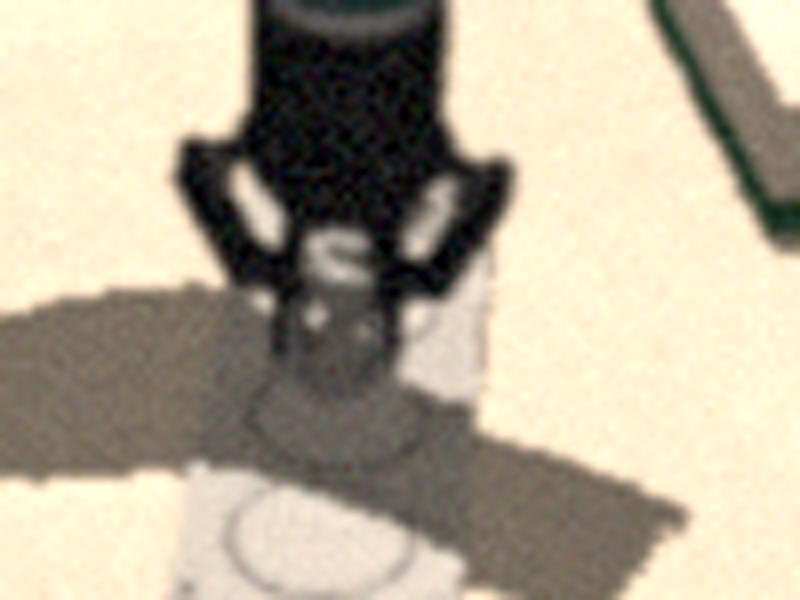

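Call:
servo_tool:
  rows:
    - {"dx":0.007,"dy":-0.001,"dz":0,"wx":0,"wy":0,"wz":0,"fingers":1}
    - {"dx":0.006,"dy":0,"dz":0,"wx":0,"wy":0,"wz":0,"fingers":1}
    - {"dx":0.004,"dy":0,"dz":0,"wx":0,"wy":0,"wz":0,"fingers":1}
    - {"dx":0,"dy":0,"dz":0,"wx":0,"wy":0,"wz":0,"fingers":1}

```text
clock: 33.48
eef_pos: [608.0, 20.4, -11.1]
tool_rot: [2.422, 1.569, 2.212]
force: [-0.1, -0.0, -1.9]
width: 25.3
```

Call:
servo_tool:
  rows:
    - {"dx":0.002,"dy":0,"dz":0,"wx":0,"wy":0,"wz":0,"fingers":1}
    - {"dx":0,"dy":0,"dz":0,"wx":0,"wy":0,"wz":0,"fingers":1}

```text
clock: 33.72
eef_pos: [608.4, 20.3, -11.8]
tool_rot: [1.878, 1.569, 1.668]
force: [-0.3, -0.8, 2.4]
width: 25.1
```

In contact. Releasing and moving up.

Call:
servo_tool:
  rows:
    - {"dx":0,"dy":0,"dz":0,"wx":0,"wy":0,"wz":0,"fingers":0.5}
    - {"dx":0,"dy":0,"dz":0,"wx":0,"wy":0,"wz":0,"fingers":0.2}
    - {"dx":0,"dy":0,"dz":0,"wx":0,"wy":0,"wz":0,"fingers":0}
    - {"dx":0,"dy":0,"dz":0,"wx":0,"wy":0,"wz":0,"fingers":0}
    - {"dx":0,"dy":0,"dz":0,"wx":0,"wy":0,"wz":0,"fingers":0}

```text
clock: 34.35
eef_pos: [608.2, 20.4, -12.3]
tool_rot: [2.179, 1.569, 1.969]
force: [-0.1, -0.0, -0.6]
width: 85.3
```

Call:
servo_tool:
  rows:
    - {"dx":-0.02,"dy":0,"dz":0,"wx":0,"wy":0,"wz":0,"fingers":0}
    - {"dx":-0.05,"dy":0,"dz":0,"wx":0,"wy":0,"wz":0,"fingers":0}
    - {"dx":-0.05,"dy":0,"dz":0,"wx":0,"wy":0,"wz":0,"fingers":0}
    - {"dx":0,"dy":0,"dz":0,"wx":0,"wy":0,"wz":0,"fingers":0}

```text
clock: 34.85
eef_pos: [610.9, 19.6, 81.7]
tool_rot: [0.417, 1.565, 0.207]
force: [-0.5, -0.5, -0.6]
width: 85.3
```

```bash
python3 plan.py w50 80
```

```text
t 34.85 p [610.87  19.6   81.67] w 85.33122743442617 F [-0.48 -0.49 -0.64] q [-0.5   0.84  0.73  1.75 -0.73  0.84  0.37]
sg 1 rot units [-0.    0.05 -0.02]
sg -1 rot units [30.   -0.04 -0.09]
goal [445.9 150.8  80. ] world d [-164.9687  131.2017   -1.6663] units(tool now) [ 0.0011  0.1252 -0.2516]
```

Call:
servo_tool:
  rows:
    - {"dx":0,"dy":0.017,"dz":-0.035,"wx":0,"wy":0,"wz":0,"fingers":0}
    - {"dx":0,"dy":0.026,"dz":-0.052,"wx":0,"wy":0,"wz":0,"fingers":0}
    - {"dx":0,"dy":0.03,"dz":-0.06,"wx":0,"wy":0,"wz":0,"fingers":0}
    - {"dx":0,"dy":0.026,"dz":-0.052,"wx":0,"wy":0,"wz":0,"fingers":0}
    - {"dx":0,"dy":0.02,"dz":-0.036,"wx":0,"wy":0,"wz":0,"fingers":0}

```text
clock: 35.48
eef_pos: [452.1, 145.6, 77.8]
tool_rot: [2.673, 1.567, 2.464]
force: [0.9, 0.2, -0.4]
width: 85.2
```

Call:
servo_tool:
  rows:
    - {"dx":0,"dy":0.006,"dz":-0.014,"wx":0,"wy":0,"wz":0,"fingers":0}
    - {"dx":0,"dy":0,"dz":0,"wx":0,"wy":0,"wz":0,"fingers":0}
    - {"dx":0,"dy":0,"dz":0,"wx":0,"wy":0,"wz":0,"fingers":0}

```text
clock: 35.85
eef_pos: [446.7, 149.8, 78.3]
tool_rot: [0.852, 1.569, 0.64]
force: [0.1, -0.0, 0.3]
width: 85.6
```

```bash
python3 plan.py w50 -26; python3 chk.py C7 w100 611.7 19.5 12; python3 big.py side 200 140 120 90 B26
```

```text
t 35.85 p [446.69 149.8   78.26] w 85.63335225209185 F [ 0.14 -0.04  0.32] q [-0.85  0.7   0.72  2.13 -0.82  0.61  0.25]
sg 1 rot units [-0.01  0.01 -0.01]
sg -1 rot units [29.99 -0.02 -0.01]
goal [445.9 150.8 -26. ] world d [  -0.7876    1.0022 -104.2583] units(tool now) [ 0.139   0.0009 -0.0014]
side fit [611.7  16.7] given 611.7 19.5 contrast -48.0
top fit [610.1  20.3] given 611.7 19.5 contrast -32.4
6.666666666666667
```

View pics/B26.png

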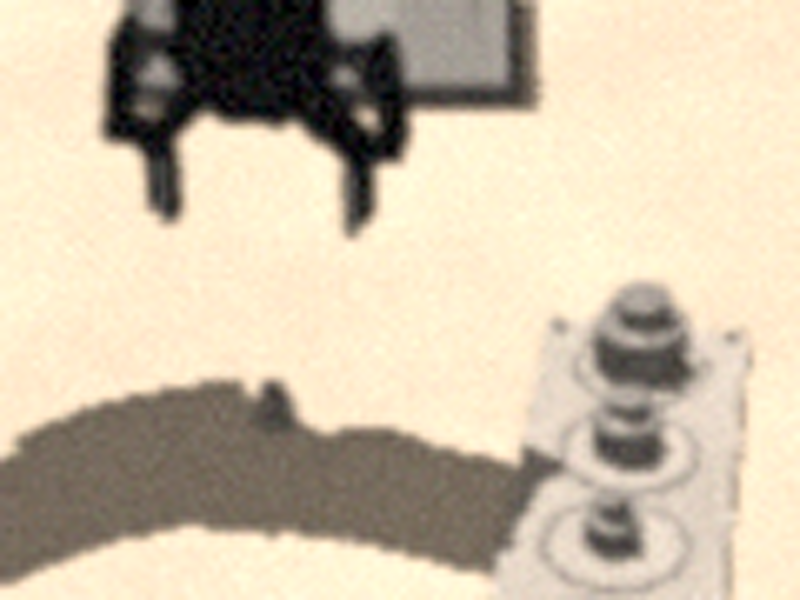

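View pics/C7.png

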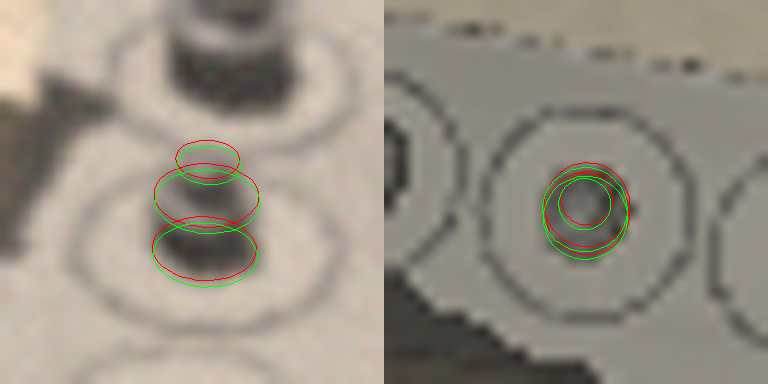

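The 100 g is within about 2 mm of the ring 2 centre. Descending on the 50 g.

Call:
servo_tool:
  rows:
    - {"dx":0.035,"dy":0.001,"dz":0,"wx":0,"wy":0,"wz":0,"fingers":0}
    - {"dx":0.04,"dy":0,"dz":0,"wx":0,"wy":0,"wz":0,"fingers":0}
    - {"dx":0.035,"dy":0,"dz":0,"wx":0,"wy":0,"wz":0,"fingers":0.1}
    - {"dx":0.01,"dy":0,"dz":0,"wx":0,"wy":0,"wz":0,"fingers":0.2}
    - {"dx":0,"dy":0,"dz":0,"wx":0,"wy":0,"wz":0,"fingers":0.25}

```text
clock: 36.62
eef_pos: [445.6, 151.2, -11.9]
tool_rot: [2.256, 1.569, 2.045]
force: [0.3, -0.4, -0.2]
width: 64.1
```

```bash
python3 plan.py w50 -26; python3 big.py side 205 155 80 60 B27
```

```text
t 36.625 p [445.6  151.21 -11.91] w 64.07787066839981 F [ 0.34 -0.42 -0.15] q [-0.69  0.82  0.47  2.17 -1.04  0.4   0.43]
sg 1 rot units [-0.01 -0.01 -0.01]
sg -1 rot units [29.99 -0.02  0.02]
goal [445.9 150.8 -26. ] world d [  0.3016  -0.414  -14.0851] units(tool now) [ 0.0188 -0.0005  0.0005]
10.0
```

View pics/B27.png

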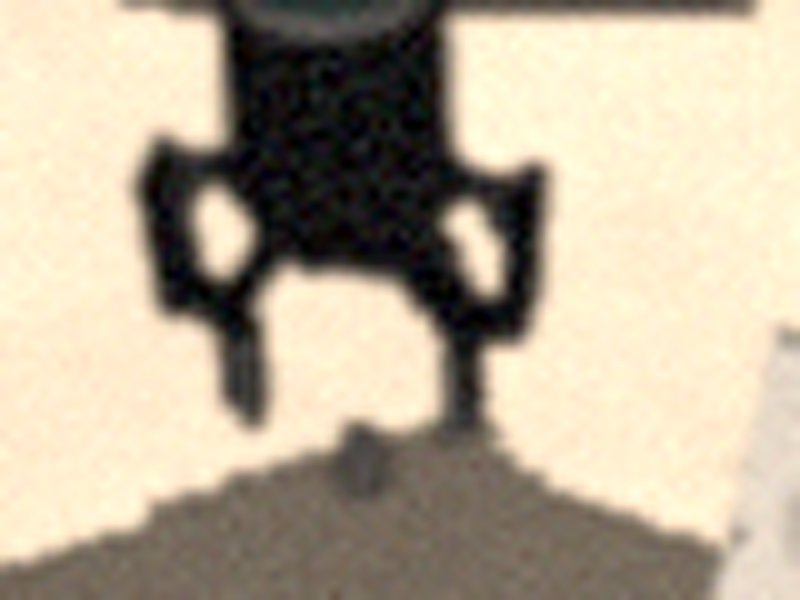

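Call:
servo_tool:
  rows:
    - {"dx":0.006,"dy":-0.001,"dz":0.002,"wx":0,"wy":0,"wz":0,"fingers":0.25}
    - {"dx":0.007,"dy":0,"dz":0,"wx":0,"wy":0,"wz":0,"fingers":0.25}
    - {"dx":0.007,"dy":0,"dz":0,"wx":0,"wy":0,"wz":0,"fingers":0.25}
    - {"dx":0,"dy":0,"dz":0,"wx":0,"wy":0,"wz":0,"fingers":0.25}
    - {"dx":0,"dy":0,"dz":0,"wx":0,"wy":0,"wz":0,"fingers":0.25}

```text
clock: 37.3
eef_pos: [446.5, 150.7, -27.0]
tool_rot: [2.225, 1.569, 2.015]
force: [0.8, -1.3, -0.5]
width: 64.1
```

```bash
python3 plan.py w50 -26; python3 big.py side 205 155 80 60 B28
```

```text
t 37.3 p [446.54 150.7  -26.97] w 64.14176141567046 F [ 0.79 -1.26 -0.53] q [-0.65  0.84  0.4   2.17 -1.05  0.35  0.44]
sg 1 rot units [-0.   -0.01 -0.01]
sg -1 rot units [30.   -0.02  0.02]
goal [445.9 150.8 -26. ] world d [-0.6355  0.1004  0.9655] units(tool now) [-0.0013 -0.     -0.0009]
10.0
```

View pics/B28.png

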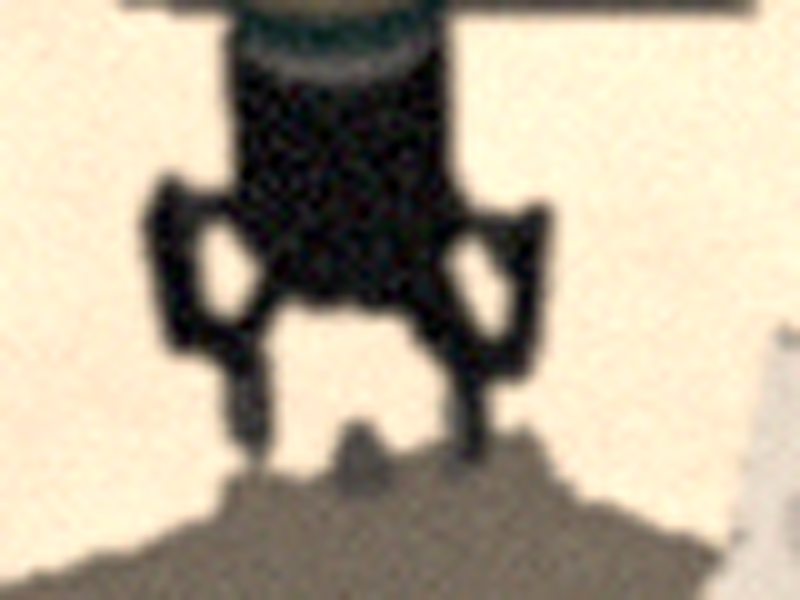

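Call:
servo_tool:
  rows:
    - {"dx":0,"dy":0,"dz":0,"wx":0,"wy":0,"wz":0,"fingers":0.45}
    - {"dx":0,"dy":0,"dz":0,"wx":0,"wy":0,"wz":0,"fingers":0.65}
    - {"dx":0,"dy":0,"dz":0,"wx":0,"wy":0,"wz":0,"fingers":1}
    - {"dx":0,"dy":0,"dz":0,"wx":0,"wy":0,"wz":0,"fingers":1}
    - {"dx":0,"dy":0,"dz":0,"wx":0,"wy":0,"wz":0,"fingers":1}

```text
clock: 37.98
eef_pos: [446.6, 150.8, -26.6]
tool_rot: [1.993, 1.569, 1.783]
force: [-0.7, 0.4, 5.1]
width: 18.7
```

Call:
servo_tool:
  rows:
    - {"dx":0,"dy":0,"dz":0,"wx":0,"wy":0,"wz":0,"fingers":1}
    - {"dx":-0.005,"dy":0,"dz":0,"wx":0,"wy":0,"wz":0,"fingers":1}
    - {"dx":-0.005,"dy":0,"dz":0,"wx":0,"wy":0,"wz":0,"fingers":1}
    - {"dx":0,"dy":0,"dz":0,"wx":0,"wy":0,"wz":0,"fingers":1}

```text
clock: 38.48
eef_pos: [446.8, 150.8, -19.2]
tool_rot: [1.865, 1.569, 1.655]
force: [-0.2, -0.6, -0.3]
width: 18.7
```

```bash
python3 plan.py r1 62; python3 big.py side 205 155 80 60 B29
```

```text
t 38.475 p [446.78 150.78 -19.22] w 18.674976400996112 F [-0.15 -0.65 -0.33] q [-0.67  0.83  0.43  2.16 -1.03  0.37  0.42]
sg 1 rot units [ 0.   -0.   -0.01]
sg -1 rot units [-30.     0.02  -0.01]
goal [592.3102 -56.6296  62.    ] world d [ 145.5334 -207.4084   81.2216] units(tool now) [-0.1087 -0.2299  0.2474]
10.0
```

View pics/B29.png

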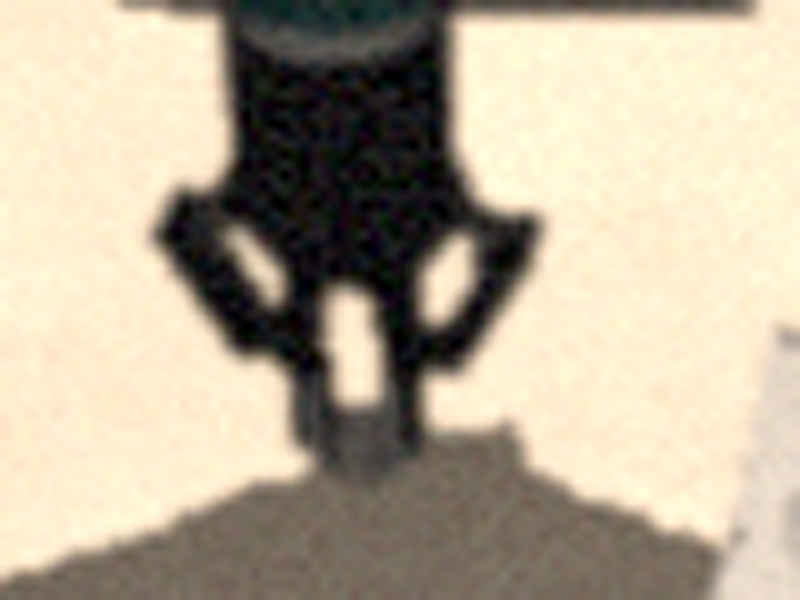

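Held; the picture shows it raised between the pads. Lifting to carry height and moving to ring 1.

Call:
servo_tool:
  rows:
    - {"dx":-0.02,"dy":0,"dz":0,"wx":0,"wy":0,"wz":0,"fingers":1}
    - {"dx":-0.035,"dy":0,"dz":0,"wx":0,"wy":0,"wz":0,"fingers":1}
    - {"dx":-0.035,"dy":0,"dz":0,"wx":0,"wy":0,"wz":0,"fingers":1}
    - {"dx":-0.018,"dy":0,"dz":0,"wx":0,"wy":0,"wz":0,"fingers":1}
    - {"dx":0,"dy":0,"dz":0,"wx":0,"wy":0,"wz":0,"fingers":1}

```text
clock: 39.15
eef_pos: [447.0, 150.9, 61.9]
tool_rot: [1.515, 1.569, 1.306]
force: [0.1, -0.8, -0.7]
width: 18.5
```

Call:
servo_tool:
  rows:
    - {"dx":0,"dy":-0.025,"dz":0.027,"wx":0,"wy":0,"wz":0,"fingers":1}
    - {"dx":0,"dy":-0.045,"dz":0.048,"wx":0,"wy":0,"wz":0,"fingers":1}
    - {"dx":0,"dy":-0.055,"dz":0.059,"wx":0,"wy":0,"wz":0,"fingers":1}
    - {"dx":0,"dy":-0.05,"dz":0.054,"wx":0,"wy":0,"wz":0,"fingers":1}
    - {"dx":0,"dy":-0.035,"dz":0.038,"wx":0,"wy":0,"wz":0,"fingers":1}

```text
clock: 39.78
eef_pos: [580.2, -41.6, 60.0]
tool_rot: [2.759, 1.569, 2.547]
force: [-0.3, 0.3, -1.5]
width: 18.7
```

Call:
servo_tool:
  rows:
    - {"dx":0,"dy":-0.02,"dz":0.021,"wx":0,"wy":0,"wz":0,"fingers":1}
    - {"dx":0,"dy":0,"dz":0,"wx":0,"wy":0,"wz":0,"fingers":1}
    - {"dx":0,"dy":0,"dz":0,"wx":0,"wy":0,"wz":0,"fingers":1}
    - {"dx":0,"dy":0,"dz":0,"wx":0,"wy":0,"wz":0,"fingers":1}

```text
clock: 40.28
eef_pos: [591.1, -55.0, 60.7]
tool_rot: [2.368, 1.567, 2.159]
force: [0.4, 0.8, -0.7]
width: 18.8
```

```bash
python3 plan.py r1 0
```

```text
t 40.275 p [591.06 -55.04  60.67] w 18.79961646073356 F [ 0.39  0.83 -0.72] q [-0.35  0.83  0.66  1.81 -0.72  0.76  0.5 ]
sg 1 rot units [ 0.01 -0.02 -0.02]
sg -1 rot units [-29.99   0.04  -0.04]
goal [592.3102 -56.6296   0.    ] world d [  1.2545  -1.5858 -60.6749] units(tool now) [ 0.0809 -0.0019  0.0023]
```

Call:
servo_tool:
  rows:
    - {"dx":0.025,"dy":-0.001,"dz":0.001,"wx":0,"wy":0,"wz":0,"fingers":1}
    - {"dx":0.035,"dy":0,"dz":0,"wx":0,"wy":0,"wz":0,"fingers":1}
    - {"dx":0.02,"dy":0,"dz":0,"wx":0,"wy":0,"wz":0,"fingers":1}
    - {"dx":0,"dy":0,"dz":0,"wx":0,"wy":0,"wz":0,"fingers":1}
    - {"dx":0,"dy":0,"dz":0,"wx":0,"wy":0,"wz":0,"fingers":1}

```text
clock: 40.9
eef_pos: [592.8, -57.8, 1.5]
tool_rot: [1.706, 1.57, 1.496]
force: [0.1, -0.2, -0.8]
width: 19.0
```

```bash
python3 plan.py r1 -14.6; python3 big.py side 240 180 100 75 B30
```

```text
t 40.9 p [592.75 -57.83   1.52] w 18.96652067129237 F [ 0.14 -0.16 -0.84] q [-0.3   0.91  0.59  1.82 -0.8   0.66  0.56]
sg 1 rot units [-0.   -0.   -0.01]
sg -1 rot units [30.   -0.02  0.  ]
goal [592.3102 -56.6296 -14.6   ] world d [ -0.4414   1.2007 -16.1203] units(tool now) [ 0.0215  0.0014 -0.0009]
8.0
```

View pics/B30.png

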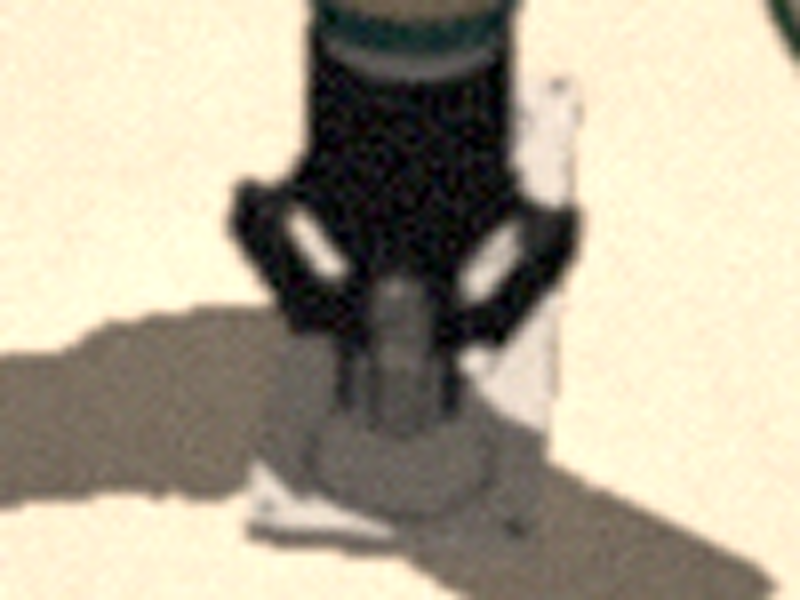

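Call:
servo_tool:
  rows:
    - {"dx":0.008,"dy":0.001,"dz":0,"wx":0,"wy":0,"wz":0,"fingers":1}
    - {"dx":0.007,"dy":0,"dz":0,"wx":0,"wy":0,"wz":0,"fingers":1}
    - {"dx":0.004,"dy":0,"dz":0,"wx":0,"wy":0,"wz":0,"fingers":1}
    - {"dx":0,"dy":0,"dz":0,"wx":0,"wy":0,"wz":0,"fingers":1}

```text
clock: 41.45
eef_pos: [592.3, -56.8, -13.4]
tool_rot: [2.416, 1.569, 2.205]
force: [0.4, 0.2, -0.9]
width: 18.6
```

Call:
servo_tool:
  rows:
    - {"dx":0.002,"dy":0,"dz":0,"wx":0,"wy":0,"wz":0,"fingers":1}
    - {"dx":0,"dy":0,"dz":0,"wx":0,"wy":0,"wz":0,"fingers":1}

```text
clock: 41.7
eef_pos: [592.7, -56.9, -14.5]
tool_rot: [1.991, 1.569, 1.781]
force: [0.0, 0.0, -0.5]
width: 18.7
```

Call:
servo_tool:
  rows:
    - {"dx":0.002,"dy":0,"dz":0,"wx":0,"wy":0,"wz":0,"fingers":1}
    - {"dx":0,"dy":0,"dz":0,"wx":0,"wy":0,"wz":0,"fingers":1}

```text
clock: 41.95
eef_pos: [592.7, -56.9, -14.6]
tool_rot: [1.702, 1.568, 1.491]
force: [-3.2, 0.7, 12.1]
width: 18.4
```

Firm contact (12 N). Releasing and retreating.

Call:
servo_tool:
  rows:
    - {"dx":-0.001,"dy":0,"dz":0,"wx":0,"wy":0,"wz":0,"fingers":1}
    - {"dx":0,"dy":0,"dz":0,"wx":0,"wy":0,"wz":0,"fingers":0.5}
    - {"dx":0,"dy":0,"dz":0,"wx":0,"wy":0,"wz":0,"fingers":0.2}
    - {"dx":0,"dy":0,"dz":0,"wx":0,"wy":0,"wz":0,"fingers":0}
    - {"dx":0,"dy":0,"dz":0,"wx":0,"wy":0,"wz":0,"fingers":0}

```text
clock: 42.58
eef_pos: [592.5, -56.8, -15.5]
tool_rot: [2.285, 1.569, 2.075]
force: [0.2, 0.4, -0.4]
width: 85.3
```

Call:
servo_tool:
  rows:
    - {"dx":-0.02,"dy":0,"dz":0,"wx":0,"wy":0,"wz":0,"fingers":0}
    - {"dx":-0.05,"dy":0,"dz":0,"wx":0,"wy":0,"wz":0,"fingers":0}
    - {"dx":-0.06,"dy":0,"dz":0,"wx":0,"wy":0,"wz":0,"fingers":0}
    - {"dx":-0.06,"dy":0,"dz":0,"wx":0,"wy":0,"wz":0,"fingers":0}
    - {"dx":0,"dy":0,"dz":0,"wx":0,"wy":0,"wz":0,"fingers":0}

```text
clock: 43.2
eef_pos: [595.3, -58.1, 131.7]
tool_rot: [0.276, 1.564, 0.066]
force: [0.0, 0.5, -0.3]
width: 85.0
```

Call:
servo_tool:
  rows:
    - {"dx":0,"dy":0,"dz":-0.04,"wx":0,"wy":0,"wz":0,"fingers":0}
    - {"dx":0,"dy":0,"dz":-0.05,"wx":0,"wy":0,"wz":0,"fingers":0}
    - {"dx":0,"dy":0,"dz":-0.05,"wx":0,"wy":0,"wz":0,"fingers":0}
    - {"dx":0,"dy":0,"dz":-0.04,"wx":0,"wy":0,"wz":0,"fingers":0}
    - {"dx":0,"dy":0,"dz":0,"wx":0,"wy":0,"wz":0,"fingers":0}

```text
clock: 43.82
eef_pos: [457.7, -27.9, 127.1]
tool_rot: [2.611, 1.566, 2.401]
force: [0.4, 0.0, 0.2]
width: 85.5
```

```bash
python3 plan.py r1 100|head -1; python3 chk.py D1 w50 595.4 -56.8 12; python3 chk.py D2 w100 611.7 19.5 12; python3 chk.py D3 w200 627.9 95.7 12; python3 chk.py D4 w500 644.2 172 12; python3 big.py side 220 150 150 112 B31; python3 big.py top 210 140 200 150 B32
```

```text
t 43.825 p [457.68 -27.89 127.09] w 85.49181826400707 F [0.36 0.03 0.24] q [-0.5   0.59  0.76  2.12 -0.66  0.68  0.49]
side fit [595.1 -59.3] given 595.4 -56.8 contrast -48.0
top fit [595.  -56.4] given 595.4 -56.8 contrast -22.2
side fit [611.8  16.9] given 611.7 19.5 contrast -47.8
top fit [610.1  20.3] given 611.7 19.5 contrast -32.0
side fit [627.9  89.7] given 627.9 95.7 contrast -40.4
top fit [627.2  96.4] given 627.9 95.7 contrast -28.9
side fit [644.3 171.1] given 644.2 172.0 contrast -50.1
top fit [644.  171.2] given 644.2 172.0 contrast -20.6
5.333333333333333
4.0
```

View pics/B31.png

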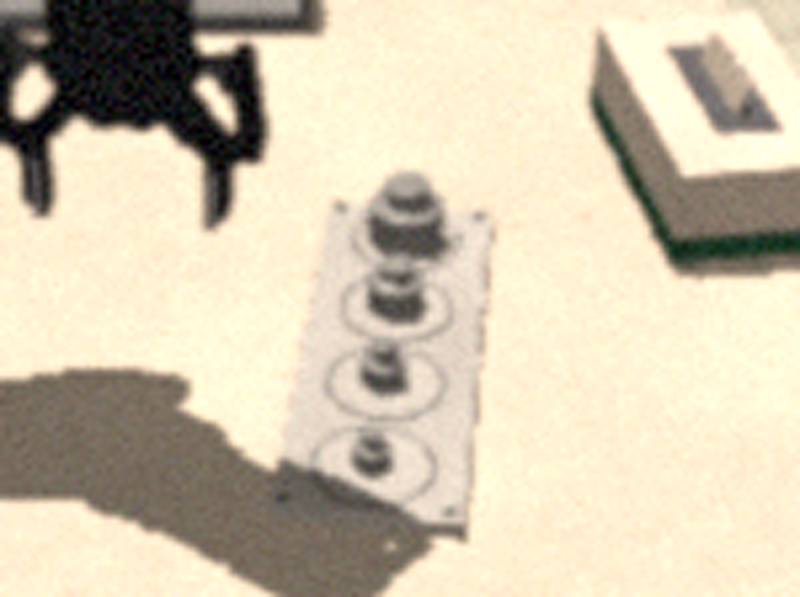

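View pics/B32.png

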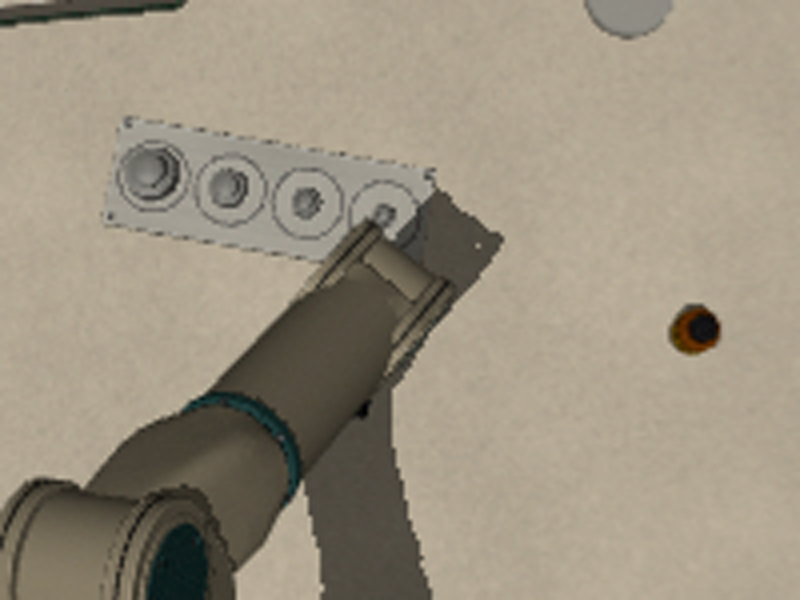

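View pics/D1.png

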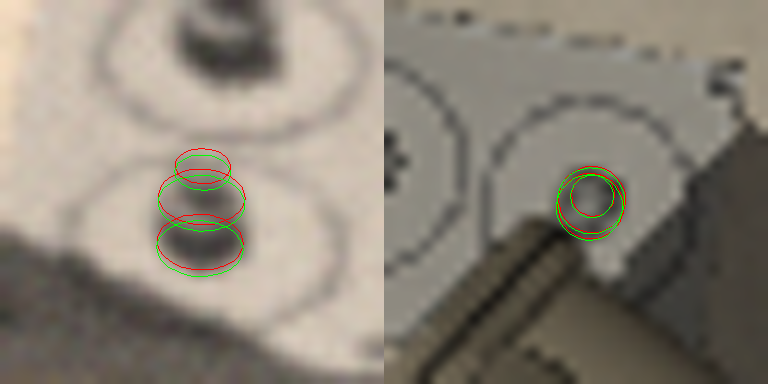

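All four weights stand upright, centred in their rings, in order (50 g nearest the balance), and the bottle stands where it was at the start. The arm is clear, so I'll settle and hand in.

Call:
servo_tool:
  rows:
    - {"dx":0,"dy":0,"dz":0,"wx":0,"wy":0,"wz":0,"fingers":0}
    - {"dx":0,"dy":0,"dz":0,"wx":0,"wy":0,"wz":0,"fingers":0}
    - {"dx":0,"dy":0,"dz":0,"wx":0,"wy":0,"wz":0,"fingers":0}

```text
clock: 44.7
eef_pos: [460.6, -28.9, 127.3]
tool_rot: [2.184, 1.569, 1.974]
force: [0.3, 0.1, -0.0]
width: 85.2
```

```bash
python3 -c "
from cell import ctrl
print(ctrl.finish_job())"
```

```text
the job is handed in; nothing more can be done
None
```

All four weights are set out on the tempering plate and the job was handed in at about 45 s. The balance stands at -y, so they run 50 g in ring 1, 100 g in ring 2, 200 g in ring 3 and 500 g in ring 4. Each one was lowered until the wrist force showed contact with the plate before I let go. The hand-in gives no verdict, so what follows rests on my own checks.

**Last checks:**
- **Position:** the last top-view fits put every weight within about 2 mm of its ring centre.
- **Upright and clear:** the last pictures show all four standing upright and the arm clear of everything. The bottle looks to be where it was at the start; I checked it by eye, not by measurement.

**Where checks disagreed:**
- **Side-camera fits:** these differed by up to 6 mm along the row, worst for the 200 g. I put that down to the shadows, since the expected outline matched both pictures.
- **Tool position:** the reported tool position was off by about 31 mm in height and 3 mm in x, judging by a bench touch and the pictures. I corrected for both.
- **200 g first grip:** it was too shallow, so I opened the gripper on the bench and gripped again lower before lifting.

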